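Brake the thrust stand, seat the propeller hub, free the carriage again

TASK

Get this model aeroplane engine ready for its thrust test: push the red kick-down brake pedal down until its rubber foot bites firmly and the brake stays on by itself, without forcing it; then push the steel propeller hub along the crankshaft until it is fully home on its washer, firmly but without overloading the bearing and without rolling the carriage along its rails; then flick the pedal all the way back up so that the carriage floats freely on its scale again. Leave the jar, the tin, the screwdriver and the nut where they are.

Things in the scene. Friction and masses are not known exactly. Their poses are not given: they have to be found in the camera images.
- thrust_stand: Plywood board 310 x 300 x 18 mm fixed on the bench, with rails for the engine carriage. x runs along the rails, away from the robot, y left, z up. Origin on the bench, mid-width, 40 mm behind the front edge. Carriage: flat twin engine, 145 mm out to either side; its cylinders begin at x 28 mm, tops 184 mm above the bench; plywood firewall, 236 mm high, at x 136 mm.
- brake_pedal: Red ribbed pad at the free end of the brake lever, 36 mm (its x, along the lever) x 40 mm (its y, along the hinge) x 10 mm thick (its z); origin at its centre. Sticks out in front of the board over bare bench, at stand y -110 mm, free all round. The bar from it to the hinge is 16 mm wide, 8 mm thick.
- brake_hinge (a point): Hinge axis of the brake lever, 100 mm from the pad's centre along the pad's own +x; on the carriage at stand x 30, y -110 mm, 78 mm above the bench; axes as the stand's, the hinge axis is y. The pad moves on a 100 mm arc about it.
- brake_lever (a joint): Lever angle (rad). 0: pedal up at its top stop, lever 0.45 above level, pad's centre 121 mm above the bench; grows as it is pushed down. Stiff pivot, stays where left: 3 N at the pad moves it down, 6 N up. The foot bites somewhere between 0.2 and 0.7 (not known beforehand); then resistance climbs to 8 N and soon steeply. 8 to 12 N sets the brake; over 16 N crushes the rubber.
- brake_foot: Black rubber foot of the brake, 26 mm across, 12 mm high, below the hinge; origin under its centre. The lever drives it down 12 mm per rad on to a steel strip in the board, shimmed to an unknown height. Set and let go, it presses with about 20 to 50 N and holds the carriage against as much push. Never more than 110 N on it.
- carriage (a joint): Travel of the engine carriage on its rails (m), + away from the robot; 0 = its rest on the spring scale. Unbraked it yields 1 mm for each 0.6 N, so a push on the hub would roll it away. It must never be more than 10 mm from 0.
- prop_hub (a joint): Travel of the hub along the crankshaft (m): starts between 0 and 0.008, grows as the hub is pushed along the stand's +x, meets the washer at about 0.022. It slides stiffly, with about 8 N, and stays where it is left.
- hub_face (a point): Centre of the hub's front face, on the crankshaft's axis, 150 mm above the bench; axes as the stand's. Steel flange 52 mm in diameter and 6 mm thick, behind it a boss 30 mm in diameter; 25 mm long in all. The crankshaft (10 mm in diameter) stands out in front of the face, 21 to 29 mm at first, 43 mm when the hub is home.
- thrust_washer: Brass washer, 32 mm in diameter, 4 mm thick, on the engine's nose; the hub seats on it. Origin at the centre of its front face, on the crankshaft's axis, axes as the stand's. Never press it with more than 24 N: all of the push on a seated hub goes into it.
- bolt_jar: Bystander: glass jar with green lid, 66 mm in diameter, 85 mm high, origin under its centre; to the left of the engine. Leave it.
- dope_tin: Bystander: steel tin with a yellow band, 72 mm in diameter, 95 mm high, origin under its centre; to the right of the stand. Leave it.
- screwdriver: Bystander: screwdriver with a blue handle, 190 mm long, 26 mm thick, lying on the bench in front of the stand on the left, origin under its middle. Leave it.
- prop_nut: Bystander: six-sided brass propeller nut, 32 mm across, 12 mm high, on the bench in front of the hub, origin under its centre. Leave it.

How it is judged:
By the outcome, as a careful person would: the job done as asked, in the order asked, and still so for the second after the job is handed in, with the robot touching nothing.
It also fails if it takes over 61 s, if anything falls off the work surface, if the arm or the gripper's body presses on something with over 40 N, if the wrist force passes 120 N, or if a joint passes its speed limit or range.

ROBOT

A 6-joint arm with a two-finger parallel gripper is mounted at the origin on the work surface. World frame = base frame: x ahead of the robot, y to its left, z up, the work surface at z = 0. Lengths are in m, angles in rad, forces in N, time in s.
With the tool pointing down it reaches from about 0.35 to 0.975 m from the base axis. Payload 4.9 kg.
Tool frame: the origin (TCP) lies at the very end of the fingers, on their centre line; the grasp point (between the pads) lies 19 mm behind it; y points along the fingers, z is the direction in which the jaws open and shut, and the axes are right-handed (so a half turn about y gives the same grasp; the last joint's range is limited). The gripper opens to 85 mm and grips with 20 to 120 N. Pads are 22 mm wide; open, the fingers measure 114 mm over their backs; the gripper's body (76 mm by 85 mm) begins 54 mm behind the grasp point. The pads swing forward as they close: fully open they stand 13 mm farther back than shut.
Start: joints at [1.168, 0.053, 1.613, -0, 1.476, -0.119], TCP at [0.175, 0.6, 0.198] pointing down, gripper open.
Joint ranges: [-3.01, 3.01], [-1.01, 2.22], [0.06, 2.58], [-1.02, 4.17], [0.09, 2.62], [-3.14, 3.14]. Speed limits (rad/s): [2.57, 2.57, 3.14, 3.14, 3.14, 3.14].

INTERFACE

Orientations are given as a rotation vector (axis times angle).
In Python, from station import ctrl gives the robot as it stands.
- The arm moves only by the tool arm_command, never from a script. Its argument "steps" is a list of rows, each a list of 3 entries, a list of its own where there are three numbers: the shift along the tool's x, y, z in m, then the turn, a rotation vector about the tool's x, y, z in degrees, then the opening, from 0 (shut) to 1 (fully open). In form: [[[dx, dy, dz], [ax, ay, az], gripper], ...]. A call has 1 to 5 rows; each row is the pose to reach, as a shift and turn from the pose measured when the call began, along the tool's axes at that moment; what a row does not reach only later rows make up. A row lasts 1/10 s, in which the tool goes at most 50 mm and 8.59 degrees, less where a joint would pass 70% of its speed; a pose out of reach is approached as far as the arm can. A call with a gripper value outside its range is refused whole. The fingers move at their own pace and stop on an object; "force" is the grip in N (left out, the last holds). Time passes only in rows, so rows that repeat a pose let the fingers close. It gives the time, the measured TCP pose, the force and the opening at its end, in the units of the state.
- ctrl.get_obs(): the state, without advancing time (a new reading comes with each control period).
- ctrl.get_image(name): name is "scene" or "top" or "wrist"; returns a dict with "img" (480x640x3 uint8, red, green, blue), "camera_matrix" (3x3 intrinsics, pixels), "k1" (the pictures are not rectified: a ray, as slopes to the right and down, at radius r is drawn at 1 + k1 r^2 times it, then the intrinsics apply), "world_from_camera" (4x4, takes a point from camera to world coordinates). Camera axes: x right, y up, looking along -z (the intrinsics and any distortion apply to the point x, -y, -z); pixel columns grow to the right and rows downward; lengths in m; the calibration is good to about 2 mm. A picture is of the moment at which its call begins. There is no depth.
- ctrl.finish_job(): hands the job in, once; it reports no verdict.
Trained networks look in a picture, given as the dict that the camera call returned (one of the last four; its "shot" number tells which), for a name from the list of things; names that differ only in an ending like _2 or _b are one class to them, and where a whole thing is asked for, a point or a joint stands for the part that bears it (a point fixed in the world has none). Each returns a list of dicts, best first, with "confidence" (0 to 1); they miss things now and then, are a little off and sometimes report something else, mostly with a low value. They report only what shows in the picture. A call takes as long as a camera call.
- ctrl.boxes_of(picture, name): "position" ([row, column] in pixels, amid what is visible of it).
The state is a dict: "t": time; "q": joint angles; "dq": joint speeds; "effort": joint torques, N m; "tool_pos": TCP position; "tool_rot": TCP orientation; "contact_force": force on the tool from outside, world axes, zero at the start; "wrist_torque": the same for the moment, N m; "opening": finger opening in m.
Only numpy, scipy, OpenCV 4.12 (cv2) and the standard library are available. Lean on these libraries where they do the work, as an engineer would, in place of code of your own. Each camera call takes 0.05 s, during which the arm holds its last target.

## Working session

There is one attempt and no reset: what is moved stays moved. The work goes in short steps, Python scripts to look and compute and a tool call to move; the robot and the scene stay as the last step left them, time stands still between calls to the robot, and variables do not carry over. Pictures are saved under pics/ and viewed, and the job is handed in when it is done.

Besides the shell and the picture viewer there is one more tool, called after "Emit:" as a command line: name --argument value ..., lists and objects as JSON in quotes. arm_command: Moves the arm, as the interface text tells. Its arguments: {"type":"object","properties":{"steps":{"type":"array"},"force":{"type":"number"}},"required":["steps"]}

```bash
ls; mkdir -p pics
cat > h.py <<'E'
from station import ctrl
import numpy as np, cv2
def pic(name,fn):
    p=ctrl.get_image(name); cv2.imwrite('pics/'+fn,p['img'][:,:,::-1]); return p
def proj(p,X):
    T=np.linalg.inv(np.array(p['world_from_camera'])); X=np.atleast_2d(X)
    c=X@T[:3,:3].T+T[:3,3]; u=np.stack([c[:,0]/-c[:,2],-c[:,1]/-c[:,2]],1)
    r2=(u**2).sum(1,keepdims=True); u=u*(1+p['k1']*r2); K=np.array(p['camera_matrix'])
    return u@K[:2,:2].T+K[:2,2]
def ray(p,col,row):
    K=np.array(p['camera_matrix']); d=np.array([(col-K[0,2])/K[0,0],(row-K[1,2])/K[1,1]]); u=d.copy()
    for _ in range(30): u=d/(1+p['k1']*(u@u))
    T=np.array(p['world_from_camera']); v=T[:3,:3]@np.array([u[0],-u[1],-1]); return T[:3,3],v/np.linalg.norm(v)
def atz(p,col,row,z):
    o,v=ray(p,col,row); return o+v*(z-o[2])/v[2]
E
python3 - <<'E'
from h import *
print(ctrl.get_obs())
names="thrust_stand brake_pedal brake_hinge brake_foot hub_face thrust_washer prop_nut bolt_jar dope_tin screwdriver".split()
for c in ['scene','top']:
    p=pic(c,c+'0.png'); print(c,p['k1'],np.array(p['world_from_camera'])[:3,3])
    for n in names:
        print(n,[(np.round(b['position']),round(b['confidence'],2)) for b in ctrl.boxes_of(p,n)[:2]])
E
```

```text
pics
{'t': 0.0, 'q': array([ 1.16796957e+00,  5.33403533e-02,  1.61428499e+00,  7.54579100e-06,
        1.47598199e+00, -1.19001550e-01]), 'dq': array([ 3.51116675e-04, -7.98444416e-05,  9.87735340e-04, -1.51596661e-04,
        1.41987704e-03, -1.49176365e-03]), 'effort': array([-2.28907549e-03, -3.93684661e+01, -3.70169806e+01, -3.07630607e-04,
        6.98267191e-03,  2.48333428e-06]), 'tool_pos': array([0.17474814, 0.59936432, 0.19657869]), 'tool_rot': array([-1.5612383 ,  0.22325566, -0.22242539]), 'contact_force': array([ 1.00281958,  0.73350916, -0.56231986]), 'wrist_torque': array([-0.03415053, -0.01517927, -0.00284168]), 'opening': 0.08559608076539797}
scene 0.0070051373579109195 [0.52795817 0.78177003 0.79016891]
thrust_stand [(array([267., 253.]), 0.68), (array([206., 347.]), 0.25)]
brake_pedal [(array([209., 350.]), 0.83)]
brake_hinge [(array([237., 265.]), 0.94)]
brake_foot [(array([376., 265.]), 0.2)]
hub_face [(array([233., 335.]), 0.69)]
thrust_washer [(array([237., 316.]), 0.38)]
prop_nut [(array([304., 393.]), 0.66)]
bolt_jar [(array([374., 264.]), 0.75)]
dope_tin [(array([182., 320.]), 0.93), (array([209., 348.]), 0.31)]
screwdriver [(array([345., 420.]), 0.58)]
top 0.02467926278524128 [0.37836078 0.06504932 1.17878752]
thrust_stand [(array([178., 320.]), 0.58)]
brake_pedal [(array([253., 362.]), 0.66), (array([178., 320.]), 0.47)]
brake_hinge [(array([185., 320.]), 0.62)]
brake_foot [(array([243., 310.]), 0.17)]
hub_face [(array([244., 310.]), 0.55)]
thrust_washer []
prop_nut []
bolt_jar [(array([206., 206.]), 0.59)]
dope_tin [(array([232., 446.]), 0.92)]
screwdriver [(array([331., 256.]), 0.73), (array([231., 446.]), 0.26)]
```

View pics/scene0.png

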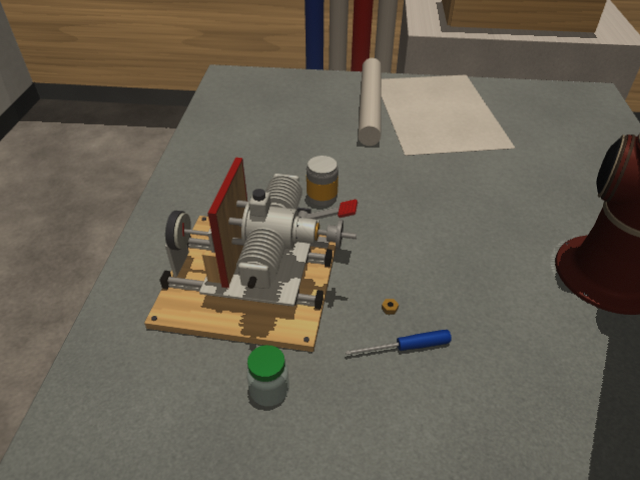

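View pics/top0.png

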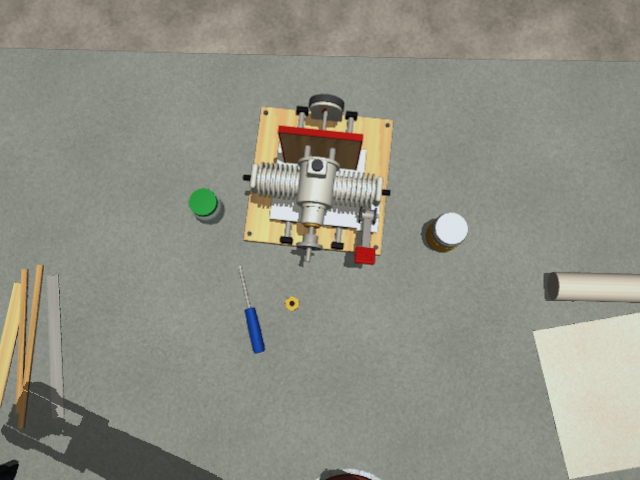

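Run:
```python
from h import *
p=ctrl.get_image('top'); im=p['img'][:,:,::-1]
cv2.imwrite('pics/top1.png',cv2.resize(im[85:285,225:415],None,fx=4,fy=3,interpolation=cv2.INTER_CUBIC)[:600,:760])
s=ctrl.get_image('scene'); i2=s['img'][:,:,::-1]
cv2.imwrite('pics/sc1.png',cv2.resize(i2[150:350,140:400],None,fx=3,fy=3,interpolation=cv2.INTER_CUBIC))
for c in [(245,240),(382,254),(393,122),(262,108)]: print(atz(p,*c,0.018))
```

```text
[0.58328389 0.23605702 0.018     ]
[ 0.55993141 -0.06174252  0.018     ]
[ 0.86137576 -0.08450824  0.018     ]
[0.88788394 0.21210904 0.018     ]
```

View pics/top1.png

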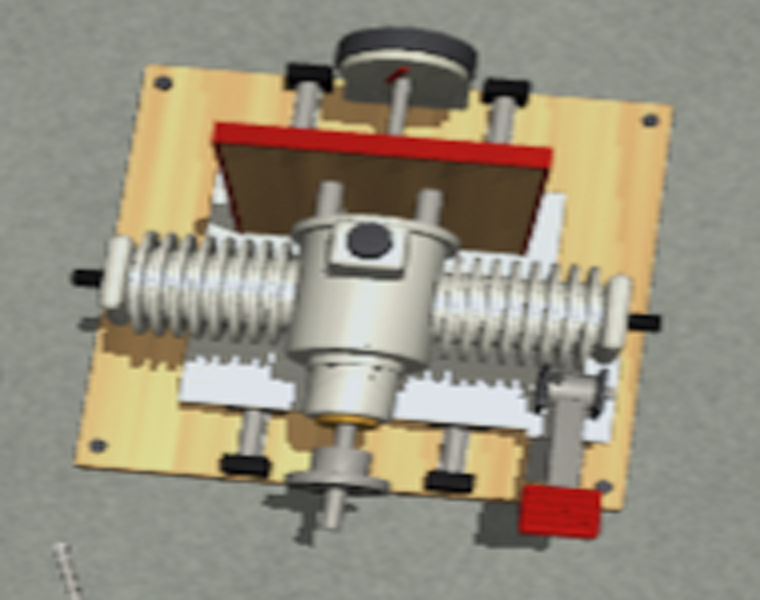

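View pics/sc1.png

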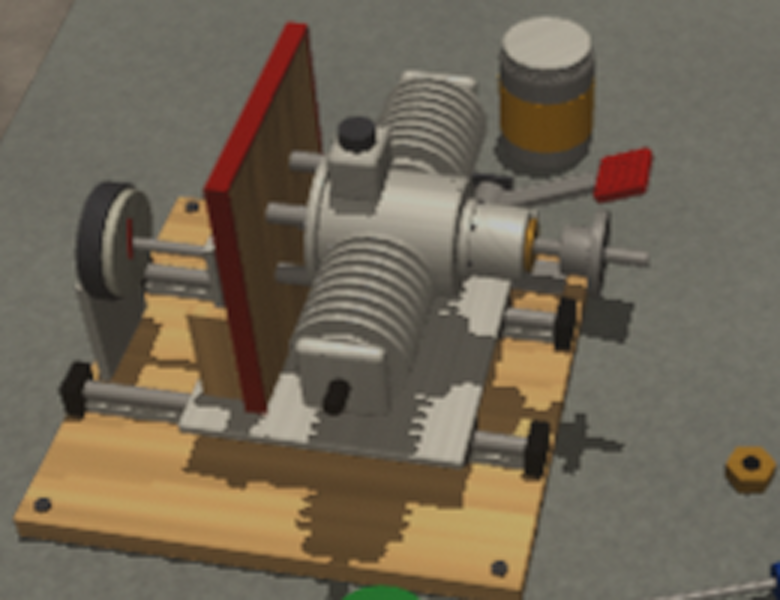

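Run:
```python
from h import *
from scipy.optimize import least_squares
p=ctrl.get_image('top'); s=ctrl.get_image('scene')
def cv(u,v,fx,fy,ox,oy): return [(u+.5)/fx-.5+ox,(v+.5)/fy-.5+oy]
pt=np.array([cv(*q,4,3,225,85) for q in [(76,466),(622,510),(672,104),(147,66)]])
ps=np.array([cv(*q,3,3,140,150) for q in [(522,592),(16,522)]]) # FL, BL top (z=.018)
L=np.array([[-.04,.15,.018],[-.04,-.15,.018],[.27,-.15,.018],[.27,.15,.018]])
def W(x,P):
    c,sn=np.cos(x[2]),np.sin(x[2]);P=np.atleast_2d(P)
    return np.stack([x[0]+c*P[:,0]-sn*P[:,1],x[1]+sn*P[:,0]+c*P[:,1],P[:,2]],1)
f=lambda x:np.r_[(proj(p,W(x,L))-pt).ravel(),0*(proj(s,W(x,L[[0,3]]))-ps).ravel()]
r=least_squares(f,[.61,.085,-.08]);print(r.x,np.round(r.fun,1))
print('scene resid',proj(s,W(r.x,L[[0,3]]))-ps)
x=r.x
# checks: firewall top corners mid z .236 ; pad at lever 0: 
a=.45; pad=[.03-.1*np.cos(a),-.11,.078+.1*np.sin(a)]
for n,P in dict(pad=pad,hinge=[.03,-.11,.078],shaft=[-.05,0,.15]).items():
    print(n,W(x,P),proj(p,W(x,P)),proj(s,W(x,P)))
# hub face: face x unknown; find from flange px in both
for cam,nm,px in((p,'top',cv(337,482,4,3,225,85)),(s,'scene',cv(603,245,3,3,140,150))):
    for hx in np.arange(-.09,-.02,.01): print(nm,round(hx,3),proj(cam,W(x,[hx,0,.15]))[0]-px)
np.save('stand.npy',x)
for c in ['scene','top','wrist']:
    pass
```

```text
[ 0.61050425  0.08729118 -0.08212258] [-0.5  0.1  0.6  0.   0.3  0.2 -0.4 -0.4  0.  -0.  -0.  -0. ]
scene resid [[ 0.9555738  -1.5739682 ]
 [-0.39908194 -1.51460551]]
pad [[ 0.54163857 -0.01741262  0.12149655]] [[365.19900708 254.63944558]] [[347.56471561 206.19810519]]
hinge [[ 0.63137981 -0.02479901  0.078     ]] [[367.57541906 215.15674382]] [[302.7295984  217.82104681]]
shaft [[0.56067276 0.09139269 0.15      ]] [[309.95445592 241.2394118 ]] [[334.48151409 232.64945549]]
top -0.09 [-1.22738037 16.37045518]
top -0.08 [-0.6477978  11.22936414]
top -0.07 [-0.07014237  6.1050374 ]
top -0.06 [0.50560318 0.99732491]
top -0.05 [ 1.07945592 -4.09392153]
top -0.04 [ 1.65143271 -9.16884831]
top -0.03 [  2.22155018 -14.22760002]
scene -0.09 [16.25927816  3.90771978]
scene -0.08 [10.63017055  3.25775836]
scene -0.07 [5.01310626 2.60917657]
scene -0.06 [-0.5919799   1.96196697]
scene -0.05 [-6.18515258  1.31612216]
scene -0.04 [-11.76647595   0.6716348 ]
scene -0.03 [-17.3360137   0.0284976]
```

```bash
cat >> h.py <<'E'
from scipy.spatial.transform import Rotation as Ro
X=np.load('stand.npy') if __import__('os').path.exists('stand.npy') else None
Rs=lambda: Ro.from_euler('z',X[2])
def W(P): return Rs().apply(P)+np.array([X[0],X[1],0])
def toolR(pitch,sgn):
    # tool y = -(sin pitch,0,cos pitch) in stand frame; z = sgn*stand y
    y=-np.array([np.sin(pitch),0,np.cos(pitch)]); z=np.array([0,sgn,0.]); x=np.cross(y,z)
    return Rs()*Ro.from_matrix(np.stack([x,y,z],1))
def padc(th):
    a=.45-th; return np.array([.03-.1*np.cos(a),-.11,.078+.1*np.sin(a)])
def padn(th): a=.45-th; return np.array([np.sin(a),0,np.cos(a)])
def goal(P,pitch,sgn=None,o=None):
    "P in stand frame"
    o=o or ctrl.get_obs(); R=Ro.from_rotvec(o['tool_rot'])
    best=None
    for s in ([sgn] if sgn else [1,-1]):
        d=R.inv()*toolR(pitch,s)
        if best is None or d.magnitude()<best[1].magnitude(): best=(s,d)
    sh=R.inv().apply(W(np.array(P))-o['tool_pos'])
    print('sgn',best[0],'shift mm',np.round(sh*1e3,1),'turn deg',np.round(np.degrees(best[1].as_rotvec()),2))
def st():
    o=ctrl.get_obs(); P=Rs().inv().apply(o['tool_pos']-np.array([X[0],X[1],0])); R=Rs().inv()*Ro.from_rotvec(o['tool_rot'])
    print('t',round(o['t'],2),'stand mm',np.round(P*1e3,1),'F stand',np.round(Rs().inv().apply(o['contact_force']),2),'open',round(o['opening']*1e3,1))
    print('axes x,y,z',np.round(R.as_matrix().T,3).tolist()); return o
E
python3 - <<'E'
from h import *
st()
goal([-.06,-.11,.25],.25,1)
goal([-.06,-.11,.25],.25,-1)
p=pic('wrist','w0.png')
p=ctrl.get_image('top')
for n in ['dope_tin','bolt_jar']:
    r,c=ctrl.boxes_of(p,n)[0]['position']; print(n,atz(p,c,r,.06))
E
```

```text
t 1.3 stand mm [-476.1  475.2  197.8] F stand [ 0.03 -1.01  0.38] open 85.3
axes x,y,z [[0.98, -0.2, 0.0], [0.0, -0.0, -1.0], [0.2, 0.98, -0.0]]
sgn 1 shift mm [ 524.9  -52.2 -490. ] turn deg [ -1.44 -11.49  14.28]
sgn -1 shift mm [ 524.9  -52.2 -490. ] turn deg [-21.01 167.21  -2.12]
dope_tin [ 0.6060043  -0.19443664  0.06      ]
bolt_jar [0.64061762 0.30712727 0.06      ]
```

View pics/w0.png

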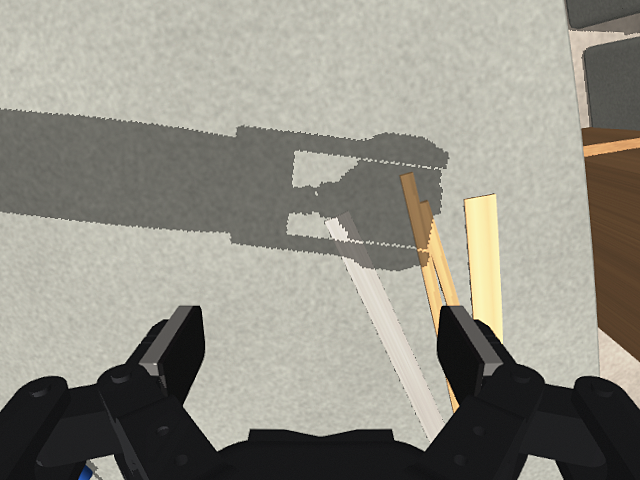

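Emit:
arm_command --steps '[[[0.03,-0.06,-0.03],[0,-2,3],0],[[0.06,-0.09,-0.06],[0,-5,6],0],[[0.1,-0.09,-0.1],[-0.5,-8,9],0],[[0.14,-0.09,-0.13],[-1,-10,12],0],[[0.18,-0.09,-0.17],[-1.4,-11.5,14.3],0]]'

```text
t: 2.0
tool_pos: [0.2849, 0.4131, 0.2885]
tool_rot: [-1.548, 0.258, 0.133]
contact_force: [1.6, 0.8, -0.7]
opening: 0.0123
```

Run:
```python
from h import *
st()
goal([-.06,-.11,.22],.25,1)
p=ctrl.get_image('wrist'); T=np.array(p['world_from_camera']);o=ctrl.get_obs();R=Ro.from_rotvec(o['tool_rot'])
print('cam in tool',R.inv().apply(T[:3,3]-o['tool_pos']))
```

```text
t 2.0 stand mm [-351.2  298.   288.5] F stand [ 1.49  0.91 -0.7 ] open 12.3
axes x,y,z [[0.969, 0.002, -0.247], [-0.247, 0.003, -0.969], [-0.002, 1.0, 0.003]]
sgn 1 shift mm [ 298.2   -6.8 -408.7] turn deg [-0.16  0.13  0.01]
cam in tool [-0.08131216 -0.1761732   0.0046161 ]
```

Emit:
arm_command --steps '[[[0.03,-0.005,-0.04],[0,0,0],0],[[0.06,-0.005,-0.08],[0,0,0],0],[[0.09,-0.005,-0.12],[0,0,0],0],[[0.12,-0.005,-0.16],[0,0,0],0],[[0.15,-0.005,-0.2],[0,0,0],0]]'

```text
t: 2.55
tool_pos: [0.4141, 0.2013, 0.2572]
tool_rot: [-1.552, 0.263, 0.125]
contact_force: [0.0, -0.2, -0.0]
opening: 0.0004
```

Emit:
arm_command --steps '[[[0.03,-0.005,-0.04],[0,0,0],0],[[0.06,-0.005,-0.08],[0,0,0],0],[[0.09,-0.005,-0.12],[0,0,0],0],[[0.12,-0.005,-0.16],[0,0,0],0],[[0.14,-0.005,-0.19],[0,0,0],0]]'

```text
t: 3.05
tool_pos: [0.5346, -0.0026, 0.2275]
tool_rot: [-1.552, 0.265, 0.124]
contact_force: [0.1, -0.1, -0.2]
opening: 0.0003
```

Run:
```python
from h import *
st()
goal(padc(0)+padn(0)*.03,.25,1)
p=pic('wrist','w1.png')
print(proj(p,W(padc(0)+.005*padn(0))),ctrl.boxes_of(p,'brake_pedal'))
```

```text
t 3.05 stand mm [-68.3 -95.8 227.5] F stand [ 0.16 -0.14 -0.19] open 0.3
axes x,y,z [[0.969, -0.008, -0.245], [-0.245, -0.001, -0.969], [0.008, 1.0, -0.003]]
sgn 1 shift mm [ 40.1  71.4 -13.8] turn deg [ 0.03 -0.47  0.14]
[[299.6539757  267.21327634]] [{'position': [260.2, 299.4], 'confidence': 0.7}]
```

View pics/w1.png

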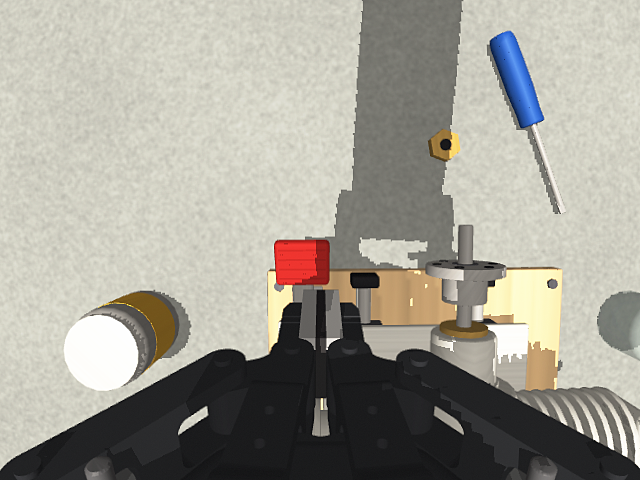

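Emit:
arm_command --steps '[[[0.018,0.02,-0.013],[0,-0.5,0],0],[[0.036,0.05,-0.013],[0,-0.5,0],0],[[0.036,0.07,-0.013],[0,-0.5,0],0],[[0.036,0.07,-0.013],[0,-0.5,0],0]]'

```text
t: 3.55
tool_pos: [0.5482, -0.0175, 0.1464]
tool_rot: [-1.55, 0.267, 0.135]
contact_force: [-0.7, 0.2, -0.0]
opening: -0.0001
```

Run:
```python
from h import *
st()
for th in [0,.1,.2,.3]: goal(padc(th)+padn(th)*.005,min(.25,.45-th),1)
p=pic('scene','s2.png')
```

```text
t 3.55 stand mm [ -53.5 -109.5  146.4] F stand [-0.71  0.19 -0.03] open -0.1
axes x,y,z [[0.967, -0.003, -0.254], [-0.254, 0.0, -0.967], [0.003, 1.0, -0.0]]
sgn 1 shift mm [ 1.  20.8 -0.5] turn deg [-0.01 -0.15 -0.37]
sgn 1 shift mm [-1.  30.6 -0.5] turn deg [-0.01 -0.15 -0.37]
sgn 1 shift mm [-1.9 40.6 -0.5] turn deg [-0.01 -0.15 -0.37]
sgn 1 shift mm [-1.8 50.6 -0.5] turn deg [-0.   -0.15 -6.1 ]
```

View pics/s2.png

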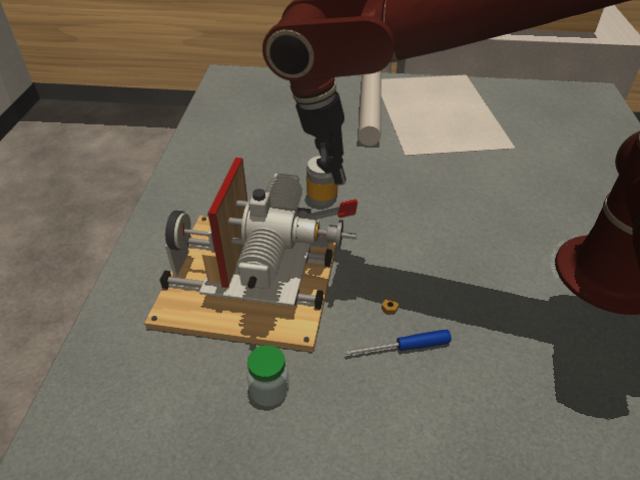

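Emit:
arm_command --steps '[[[0,0.008,0],[0,0,0],0],[[0,0.014,0],[0,0,0],0],[[0,0.018,0],[0,0,0],0],[[0,0.02,0],[0,0,0],0]]'

```text
t: 4.0
tool_pos: [0.5446, -0.0171, 0.1294]
tool_rot: [-1.551, 0.264, 0.132]
contact_force: [-0.0, -0.5, 1.0]
opening: 0.0
```

Emit:
arm_command --steps '[[[0,0.002,0],[0,0,0],0],[[0,0.004,0],[0,0,0],0],[[0,0.006,0],[0,0,0],0]]'

```text
t: 4.3
tool_pos: [0.5432, -0.0171, 0.1237]
tool_rot: [-1.551, 0.263, 0.131]
contact_force: [1.1, -0.4, 0.3]
opening: 0.0001
```

Run:
```python
from h import *
st()
for th in [.1,.2,.3]: goal(padc(th)+padn(th)*.005,min(.25,.45-th),1)
```

```text
t 4.3 stand mm [ -58.5 -109.5  123.7] F stand [ 1.09 -0.27  0.35] open 0.1
axes x,y,z [[0.968, -0.003, -0.249], [-0.249, -0.0, -0.968], [0.002, 1.0, -0.001]]
sgn 1 shift mm [-1.9  7.4 -0.5] turn deg [ 0.01 -0.14 -0.11]
sgn 1 shift mm [-2.9 17.3 -0.5] turn deg [ 0.01 -0.14 -0.11]
sgn 1 shift mm [-2.9 27.3 -0.5] turn deg [ 0.02 -0.14 -5.84]
```

Emit:
arm_command --steps '[[[-0.001,0.002,0],[0,0,0],0],[[-0.001,0.004,0],[0,0,0],0],[[-0.002,0.006,0],[0,0,0],0]]'

```text
t: 4.6
tool_pos: [0.5397, -0.0168, 0.1182]
tool_rot: [-1.551, 0.263, 0.131]
contact_force: [-0.0, 1.2, 0.3]
opening: 0.0001
```

Emit:
arm_command --steps '[[[-0.001,0.002,0],[0,0,0],0],[[-0.001,0.004,0],[0,0,0],0]]'

```text
t: 4.8
tool_pos: [0.5376, -0.0166, 0.1144]
tool_rot: [-1.551, 0.263, 0.131]
contact_force: [0.2, 1.0, -0.3]
opening: 0.0002
```

Run:
```python
from h import *
st()
for th in [.1,.2,.3]: goal(padc(th)+padn(th)*.005,min(.25,.45-th),1)
p=ctrl.get_image('wrist'); cv2.imwrite('pics/w3.png',p['img'][:,:,::-1])
```

```text
t 4.8 stand mm [ -64.2 -109.5  114.4] F stand [ 0.09  1.03 -0.25] open 0.2
axes x,y,z [[0.968, -0.003, -0.249], [-0.249, -0.0, -0.968], [0.002, 1.0, -0.001]]
sgn 1 shift mm [ 1.2 -3.  -0.5] turn deg [ 0.01 -0.14 -0.11]
sgn 1 shift mm [ 0.2  7.  -0.5] turn deg [ 0.01 -0.14 -0.11]
sgn 1 shift mm [ 0.3 17.  -0.5] turn deg [ 0.02 -0.14 -5.84]
```

View pics/w3.png

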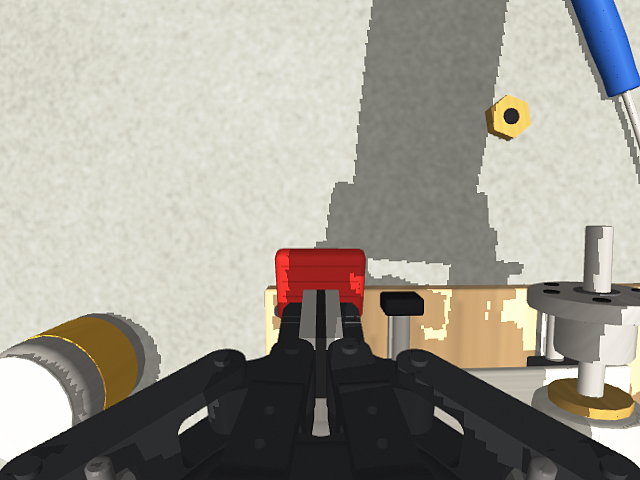

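Run:
```python
from h import *
st();st()
s=ctrl.get_image('scene'); i2=s['img'][:,:,::-1]
for th in [0,.1,.2]: print(proj(s,W(padc(th))),ctrl.boxes_of(s,'brake_pedal')[:1])
cv2.imwrite('pics/s3.png',cv2.resize(i2[120:260,260:400],None,fx=4,fy=4,interpolation=cv2.INTER_CUBIC))
```

```text
t 4.85 stand mm [ -64.4 -109.5  114. ] F stand [-0.69  0.1  -0.82] open 0.1
axes x,y,z [[0.968, -0.003, -0.25], [-0.25, -0.0, -0.968], [0.002, 1.0, -0.001]]
t 4.85 stand mm [ -64.4 -109.5  114. ] F stand [-0.69  0.1  -0.82] open 0.1
axes x,y,z [[0.968, -0.003, -0.25], [-0.25, -0.0, -0.968], [0.002, 1.0, -0.001]]
[[347.56471561 206.19810519]] [{'position': [209.2, 350.0], 'confidence': 0.53}]
[[349.35753732 210.0122176 ]] [{'position': [209.2, 350.0], 'confidence': 0.53}]
[[350.65178622 213.86194145]] [{'position': [209.2, 350.0], 'confidence': 0.53}]
```

View pics/s3.png

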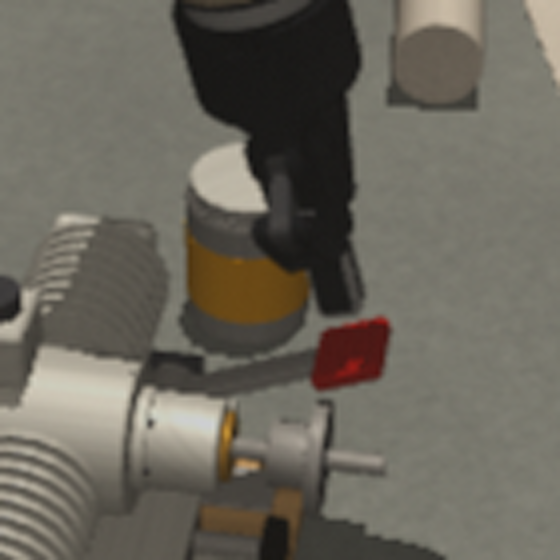

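Run:
```python
from h import *
o=ctrl.get_obs()
s=ctrl.get_image('scene');w=ctrl.get_image('wrist')
R=Ro.from_rotvec(o['tool_rot'])
for d in [0,-.01,-.019]:
  for dx in (-.011,0,.011):
    P=o['tool_pos']+R.apply([dx,d,0])
    a=proj(s,P)[0]; print(d,dx,'scene',a,(a-[260,120])*4+1.5,'wrist',proj(w,P)[0])
for th in (0,.1,.2):
  print(th,'pad corners scene crop')
  a=.45-th; ex=np.array([np.cos(a),0,-np.sin(a)])
  C=[padc(th)+padn(th)*.005+ex*i*.018+np.array([0,j*.02,0]) for i,j in((-1,-1),(-1,1),(1,1),(1,-1))]
  print(np.round((proj(s,W(np.array(C)))-[260,120])*4+1.5,0).tolist(), np.round(proj(w,W(np.array(C)))).tolist())
```

```text
0 -0.011 scene [354.82078894 208.7908324 ] [380.78315577 356.6633296 ] wrist [318.19479041 253.36926223]
0 0 scene [349.36497341 209.25386845] [358.95989363 358.51547381] wrist [318.24460141 275.30878341]
0 0.011 scene [343.94020853 209.71422756] [337.26083412 360.35691026] wrist [318.29356393 296.45073302]
-0.01 -0.011 scene [353.7771799  204.84190957] [376.60871961 340.86763826] wrist [318.09984228 261.29085219]
-0.01 0 scene [348.29055679 205.31914029] [354.66222715 342.77656116] wrist [318.15445037 284.22049723]
-0.01 0.011 scene [342.83534883 205.79359041] [332.84139531 344.67436166] wrist [318.20804786 306.26172699]
-0.019 -0.011 scene [352.82679552 201.245654  ] [372.80718208 326.48261598] wrist [318.00543095 269.17719816]
-0.019 0 scene [347.31214516 201.73593203] [350.74858062 328.44372813] wrist [318.06505183 293.07052743]
-0.019 0.011 scene [341.82924356 202.2233334 ] [328.81697424 330.3933336 ] wrist [318.12347889 315.98033096]
0 pad corners scene crop
[[386.0, 304.0], [376.0, 356.0], [308.0, 374.0], [320.0, 322.0]] [[270.0, 259.0], [364.0, 258.0], [360.0, 324.0], [275.0, 324.0]]
0.1 pad corners scene crop
[[395.0, 322.0], [386.0, 374.0], [316.0, 386.0], [327.0, 334.0]] [[272.0, 245.0], [362.0, 244.0], [359.0, 312.0], [276.0, 312.0]]
0.2 pad corners scene crop
[[402.0, 340.0], [393.0, 393.0], [321.0, 399.0], [332.0, 347.0]] [[275.0, 234.0], [359.0, 234.0], [357.0, 303.0], [278.0, 303.0]]
```

Run:
```python
from h import *
s=ctrl.get_image('scene')
print(proj(s,[.5482,-.0175,.1464]))
i=cv2.imread('pics/s2.png'); cv2.imwrite('pics/s2c.png',cv2.resize(i[100:240,260:400],None,fx=4,fy=4,interpolation=cv2.INTER_CUBIC))
```

```text
[[344.63142446 196.02656092]]
```

View pics/s2c.png

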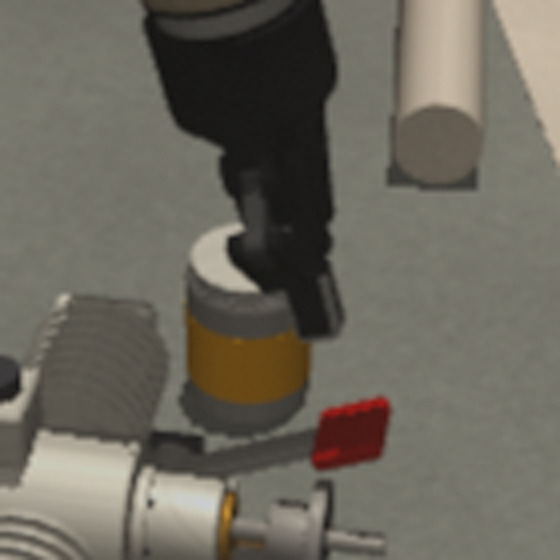

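Emit:
arm_command --steps '[[[0,0.004,0],[0,0,0],0],[[0,0.007,0],[0,0,0],0],[[0,0.01,0],[0,0,0],0]]'

```text
t: 5.5
tool_pos: [0.5352, -0.0164, 0.1045]
tool_rot: [-1.551, 0.263, 0.131]
contact_force: [-0.0, 0.7, -0.9]
opening: 0.0
```

Emit:
arm_command --steps '[[[0,0.002,0],[0,0,0],0],[[0,0.004,0],[0,0,0],0],[[0,0.004,0],[0,0,0],0]]'

```text
t: 5.8
tool_pos: [0.5338, -0.0163, 0.1002]
tool_rot: [-1.551, 0.264, 0.132]
contact_force: [0.4, 0.1, -0.4]
opening: -0.0001
```

Run:
```python
from h import *
st()
s=ctrl.get_image('scene'); i2=s['img'][:,:,::-1]
cv2.imwrite('pics/s4.png',cv2.resize(i2[120:260,260:400],None,fx=4,fy=4,interpolation=cv2.INTER_CUBIC))
w=pic('wrist','w4.png')
```

```text
t 5.8 stand mm [ -67.9 -109.5  100.2] F stand [ 0.35  0.12 -0.42] open -0.1
axes x,y,z [[0.968, -0.002, -0.25], [-0.25, -0.0, -0.968], [0.002, 1.0, -0.001]]
```

View pics/s4.png

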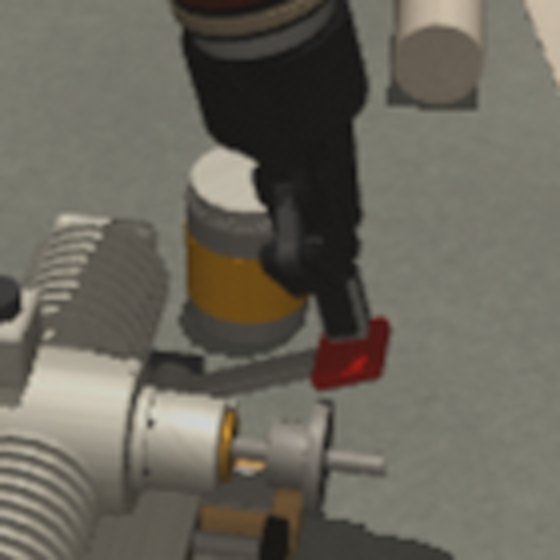

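View pics/w4.png

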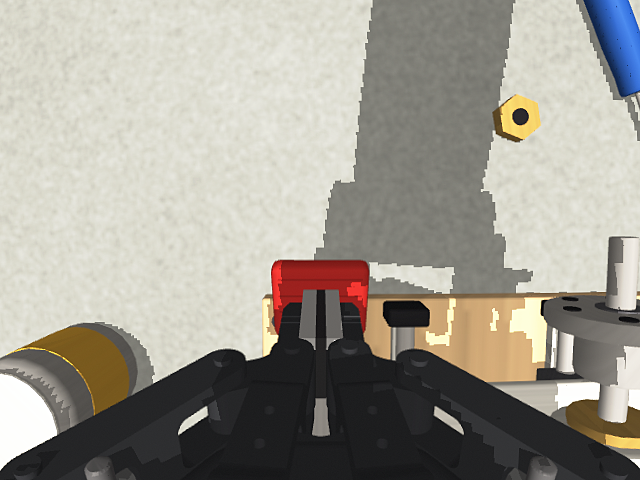

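Emit:
arm_command --steps '[[[0,0.002,0],[0,0,0],0],[[0,0.004,0],[0,0,0],0],[[0,0.004,0],[0,0,0],0]]'

```text
t: 6.2
tool_pos: [0.5329, -0.0162, 0.0964]
tool_rot: [-1.551, 0.264, 0.132]
contact_force: [-0.2, -0.1, -0.2]
opening: -0.0002
```

Emit:
arm_command --steps '[[[0,0.002,0],[0,0,0],0],[[0,0.004,0],[0,0,0],0],[[0,0.004,0],[0,0,0],0]]'

```text
t: 6.5
tool_pos: [0.5319, -0.0161, 0.0926]
tool_rot: [-1.551, 0.264, 0.132]
contact_force: [0.1, 0.3, 0.3]
opening: 0.0001
```

Emit:
arm_command --steps '[[[0,0.002,0],[0,0,0],0],[[0,0.004,0],[0,0,0],0],[[0,0.004,0],[0,0,0],0]]'

```text
t: 6.8
tool_pos: [0.5309, -0.0161, 0.0887]
tool_rot: [-1.551, 0.264, 0.132]
contact_force: [-1.0, 1.1, 1.9]
opening: -0.0001
```

Run:
```python
from h import *
st()
s=ctrl.get_image('scene'); i2=s['img'][:,:,::-1]
cv2.imwrite('pics/s5.png',cv2.resize(i2[120:260,260:400],None,fx=4,fy=4,interpolation=cv2.INTER_CUBIC))
```

```text
t 6.8 stand mm [ -70.9 -109.5   88.7] F stand [-1.07  1.01  1.91] open -0.1
axes x,y,z [[0.968, -0.003, -0.25], [-0.25, -0.0, -0.968], [0.002, 1.0, -0.001]]
```

View pics/s5.png

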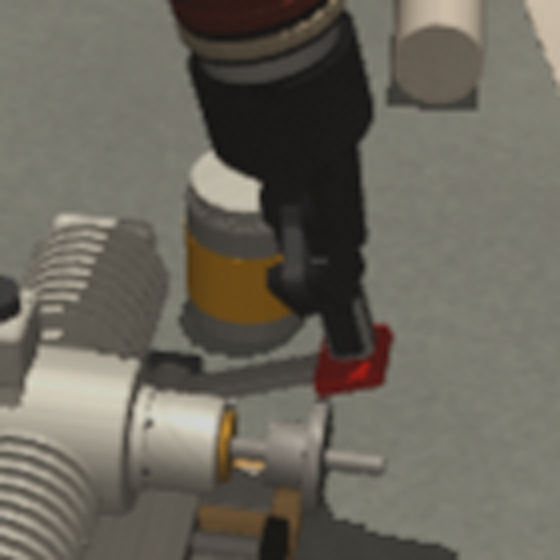

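```bash
cat >> h.py <<'E'
D=.035
def tipgoal(P,pitch,sgn=1): goal(np.array(P)-D*np.array([np.sin(pitch),0,np.cos(pitch)]),pitch,sgn)
def pads(ths,off=.005,dx=0.,pmax=.25):
    for th in ths:
        print(th,end=' '); a=.45-th; tipgoal(padc(th)+padn(th)*off+dx*np.array([np.cos(a),0,-np.sin(a)]),min(pmax,a))
def thest(off=.005):
    o=ctrl.get_obs(); P=Rs().inv().apply(o['tool_pos']-np.array([X[0],X[1],0])); R=Rs().inv()*Ro.from_rotvec(o['tool_rot'])
    tip=P-D*R.as_matrix()[:,1]; v=tip-np.array([.03,-.11,.078]); r=np.hypot(v[0],v[2])
    a=np.arctan2(v[2],-v[0])-np.arcsin(off/r); print('tip',np.round(tip*1e3,1),'r',round(r*1e3,1),'th est',round(.45-a,3),'F',np.round(Rs().inv().apply(o['contact_force']),2))
E
python3 - <<'E'
from h import *
thest(); pads([0,.05,.1,.15,.2,.25])
E
```

```text
tip [ -62.2 -109.5  122.5] r 102.4 th est 0.049 F [ 0.08 -0.24  3.16]
0 sgn 1 shift mm [ 3.4 -4.4 -0.5] turn deg [ 0.01 -0.15 -0.16]
0.05 sgn 1 shift mm [ 2.3  0.5 -0.5] turn deg [ 0.01 -0.15 -0.16]
0.1 sgn 1 shift mm [ 1.4  5.4 -0.5] turn deg [ 0.01 -0.15 -0.16]
0.15 sgn 1 shift mm [ 0.8 10.4 -0.5] turn deg [ 0.01 -0.15 -0.16]
0.2 sgn 1 shift mm [ 0.5 15.4 -0.5] turn deg [ 0.01 -0.15 -0.16]
0.25 sgn 1 shift mm [ 2.1 20.3 -0.5] turn deg [ 0.02 -0.14 -3.02]
```

Emit:
arm_command --steps '[[[0.001,0.003,0],[0,0,0],0],[[0.001,0.006,0],[0,0,0],0],[[0.001,0.008,0],[0,0,0],0]]'

```text
t: 7.15
tool_pos: [0.5295, -0.016, 0.0803]
tool_rot: [-1.551, 0.265, 0.133]
contact_force: [-1.7, 0.5, 3.8]
opening: 0.0001
```

Emit:
arm_command --steps '[[[0,0.002,0],[0,0,0],0],[[0,0.004,0],[0,0,0],0]]'

```text
t: 7.35
tool_pos: [0.5282, -0.0158, 0.0761]
tool_rot: [-1.551, 0.265, 0.133]
contact_force: [-1.5, -0.1, 3.7]
opening: 0.0003
```

Run:
```python
from h import *
thest(); pads([.15,.2,.25,.3])
```

```text
tip [ -64.8 -109.5  109.9] r 100.0 th est 0.175 F [-1.47 -0.18  3.65]
0.15 sgn 1 shift mm [ 0.2 -2.5 -0.5] turn deg [ 0.01 -0.14 -0.23]
0.2 sgn 1 shift mm [-0.1  2.5 -0.5] turn deg [ 0.01 -0.14 -0.23]
0.25 sgn 1 shift mm [ 1.5  7.4 -0.5] turn deg [ 0.02 -0.14 -3.1 ]
0.3 sgn 1 shift mm [ 3.4 12.3 -0.4] turn deg [ 0.02 -0.14 -5.96]
```

Emit:
arm_command --steps '[[[0,0.0015,0],[0,0,-0.5],0],[[0,0.003,0],[0,0,-1],0]]'

```text
t: 7.55
tool_pos: [0.5277, -0.0158, 0.073]
tool_rot: [-1.553, 0.25, 0.118]
contact_force: [0.3, -0.4, 4.2]
opening: -0.0
```

Emit:
arm_command --steps '[[[0.0005,0.0015,0],[0,0,-1],0],[[0.001,0.003,0],[0,0,-2],0]]'

```text
t: 7.75
tool_pos: [0.5282, -0.0158, 0.0698]
tool_rot: [-1.557, 0.222, 0.089]
contact_force: [-1.1, 0.3, 2.9]
opening: 0.0003
```

Run:
```python
from h import *
thest(); pads([.25,.3,.35])
```

```text
tip [ -66.7 -109.5  104.2] r 100.2 th est 0.236 F [-1.09  0.21  2.9 ]
0.25 sgn 1 shift mm [-0.1  1.4 -0.5] turn deg [ 0.02 -0.15  0.1 ]
0.3 sgn 1 shift mm [ 1.5  6.4 -0.4] turn deg [ 0.03 -0.14 -2.77]
0.35 sgn 1 shift mm [ 3.4 11.3 -0.4] turn deg [ 0.03 -0.14 -5.63]
```

Emit:
arm_command --steps '[[[0.0005,0.0015,0],[0,0,-1],0],[[0.001,0.003,0],[0,0,-2],0]]'

```text
t: 7.95
tool_pos: [0.5286, -0.0159, 0.0666]
tool_rot: [-1.56, 0.193, 0.06]
contact_force: [-0.9, 0.2, 2.7]
opening: -0.0004
```

Emit:
arm_command --steps '[[[0.0005,0.0015,0],[0,0,-1],0],[[0.001,0.003,0],[0,0,-2],0]]'

```text
t: 8.15
tool_pos: [0.5292, -0.0159, 0.0634]
tool_rot: [-1.563, 0.164, 0.032]
contact_force: [-0.9, -0.4, 4.0]
opening: -0.0
```

Emit:
arm_command --steps '[[[0.0005,0.0015,0],[0,0,-1],0],[[0.001,0.003,0],[0,0,-2],0]]'

```text
t: 8.35
tool_pos: [0.5298, -0.016, 0.0602]
tool_rot: [-1.566, 0.136, 0.003]
contact_force: [-0.7, -0.1, 3.4]
opening: 0.0003
```

Run:
```python
from h import *
thest(); pads([.3,.35,.4,.45])
```

```text
tip [ -68.9 -109.5   95. ] r 100.3 th est 0.329 F [-0.69 -0.17  3.45]
0.3 sgn 1 shift mm [-1.7 -3.  -0.5] turn deg [ 0.03 -0.14  3.54]
0.35 sgn 1 shift mm [-0.4  2.1 -0.5] turn deg [ 0.04 -0.14  0.68]
0.4 sgn 1 shift mm [ 1.2  7.  -0.5] turn deg [ 0.04 -0.14 -2.19]
0.45 sgn 1 shift mm [ 3.  11.9 -0.5] turn deg [ 0.04 -0.14 -5.05]
```

Emit:
arm_command --steps '[[[0.0005,0.0015,0],[0,0,-0.5],0],[[0.0005,0.003,0],[0,0,-1],0]]'

```text
t: 8.55
tool_pos: [0.53, -0.016, 0.057]
tool_rot: [-1.567, 0.121, -0.012]
contact_force: [-1.0, 0.0, 3.3]
opening: 0.0
```

Emit:
arm_command --steps '[[[0.0005,0.0015,0],[0,0,-0.9],0],[[0.001,0.003,0],[0,0,-1.7],0]]'

```text
t: 8.75
tool_pos: [0.5308, -0.0161, 0.0537]
tool_rot: [-1.569, 0.097, -0.036]
contact_force: [-1.2, 0.9, 2.7]
opening: 0.0003
```

Emit:
arm_command --steps '[[[0.0005,0.0015,0],[0,0,-0.9],0],[[0.001,0.003,0],[0,0,-1.7],0]]'

```text
t: 8.95
tool_pos: [0.5316, -0.0162, 0.0505]
tool_rot: [-1.57, 0.073, -0.06]
contact_force: [-1.1, 0.3, 3.0]
opening: 0.0001
```

Run:
```python
from h import *
thest(); pads([.4,.45,.5])
```

```text
tip [ -69.8 -109.5   85.5] r 100.1 th est 0.425 F [-1.08  0.22  3.  ]
0.4 sgn 1 shift mm [-1.3 -2.5 -0.4] turn deg [ 0.05 -0.14  2.39]
0.45 sgn 1 shift mm [ 0.1  2.5 -0.4] turn deg [ 0.05 -0.14 -0.48]
0.5 sgn 1 shift mm [ 1.8  7.4 -0.4] turn deg [ 0.05 -0.14 -3.34]
```

Emit:
arm_command --steps '[[[0,0.0015,0],[0,0,-0.5],0],[[0.0005,0.0025,0],[0,0,-1],0]]'

```text
t: 9.15
tool_pos: [0.532, -0.0162, 0.0479]
tool_rot: [-1.571, 0.059, -0.074]
contact_force: [-0.5, 0.5, 2.9]
opening: -0.0001
```

Emit:
arm_command --steps '[[[0.0005,0.0015,0],[0,0,-0.7],0],[[0.001,0.0025,0],[0,0,-1.5],0]]'

```text
t: 9.35
tool_pos: [0.5331, -0.0163, 0.0452]
tool_rot: [-1.572, 0.037, -0.095]
contact_force: [-1.1, 1.4, 3.0]
opening: -0.0002
```

Emit:
arm_command --steps '[[[0.0005,0.0015,0],[0,0,-0.7],0],[[0.001,0.0025,0],[0,0,-1.5],0]]'

```text
t: 9.55
tool_pos: [0.5342, -0.0164, 0.0426]
tool_rot: [-1.573, 0.016, -0.117]
contact_force: [-1.8, -0.5, 2.8]
opening: -0.0003
```

Run:
```python
from h import *
thest(); pads([.5,.55,.6])
```

```text
tip [ -69.8 -109.5   77.5] r 99.8 th est 0.505 F [-1.76 -0.63  2.81]
0.5 sgn 1 shift mm [-0.8 -0.5 -0.4] turn deg [ 0.06 -0.13  0.82]
0.55 sgn 1 shift mm [ 0.7  4.5 -0.4] turn deg [ 0.06 -0.13 -2.05]
0.6 sgn 1 shift mm [ 2.5  9.4 -0.4] turn deg [ 0.06 -0.13 -4.91]
```

Emit:
arm_command --steps '[[[0,0.0015,0],[0,0,-0.3],0],[[0,0.0025,0],[0,0,-0.6],0]]'

```text
t: 9.75
tool_pos: [0.5345, -0.0164, 0.04]
tool_rot: [-1.573, 0.007, -0.126]
contact_force: [0.1, -0.1, 3.2]
opening: -0.0001
```

Emit:
arm_command --steps '[[[0.0003,0.0015,0],[0,0,-0.7],0],[[0.0007,0.0025,0],[0,0,-1.4],0]]'

```text
t: 9.95
tool_pos: [0.5356, -0.0165, 0.0376]
tool_rot: [-1.573, -0.013, -0.146]
contact_force: [0.1, 0.5, 2.8]
opening: 0.0001
```

Emit:
arm_command --steps '[[[0.0003,0.0015,0],[0,0,-0.7],0],[[0.0007,0.0025,0],[0,0,-1.4],0]]'

```text
t: 10.15
tool_pos: [0.5367, -0.0166, 0.0351]
tool_rot: [-1.574, -0.034, -0.166]
contact_force: [-0.1, 0.0, 3.9]
opening: 0.0003
```

Run:
```python
from h import *
thest(); pads([.55,.6,.65])
s=ctrl.get_image('scene'); i2=s['img'][:,:,::-1]
cv2.imwrite('pics/s6.png',cv2.resize(i2[120:260,260:400],None,fx=4,fy=4,interpolation=cv2.INTER_CUBIC))
```

```text
tip [ -69.5 -109.5   69.8] r 99.8 th est 0.582 F [-0.11  0.02  3.85]
0.55 sgn 1 shift mm [-1.1 -3.2 -0.4] turn deg [ 0.07 -0.13  1.56]
0.6 sgn 1 shift mm [ 0.4  1.8 -0.4] turn deg [ 0.07 -0.13 -1.3 ]
0.65 sgn 1 shift mm [ 2.2  6.7 -0.4] turn deg [ 0.07 -0.13 -4.17]
```

View pics/s6.png

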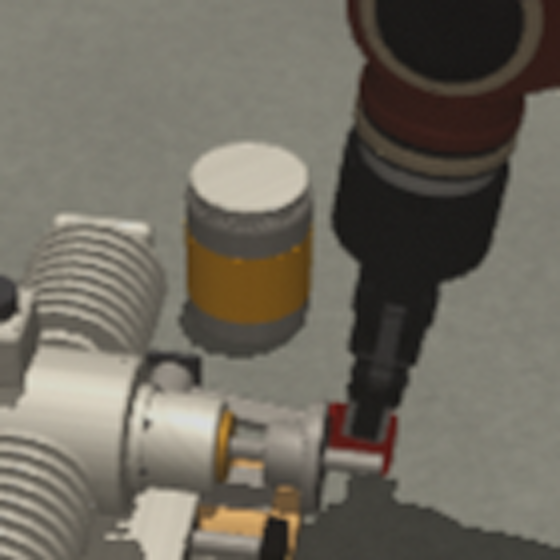

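Emit:
arm_command --steps '[[[0.0003,0.001,0],[0,0,-0.5],0],[[0.0005,0.002,0],[0,0,-1],0]]'

```text
t: 10.4
tool_pos: [0.5376, -0.0167, 0.0331]
tool_rot: [-1.574, -0.049, -0.181]
contact_force: [-0.5, 0.3, 4.1]
opening: 0.0
```

Emit:
arm_command --steps '[[[0.0003,0.001,0],[0,0,-0.5],0],[[0.0005,0.002,0],[0,0,-1],0]]'

```text
t: 10.6
tool_pos: [0.5384, -0.0167, 0.0312]
tool_rot: [-1.574, -0.063, -0.196]
contact_force: [-1.2, 0.0, 4.6]
opening: -0.0002
```

Emit:
arm_command --steps '[[[0.0003,0.001,0],[0,0,-0.5],0],[[0.0005,0.002,0],[0,0,-1],0]]'

```text
t: 10.8
tool_pos: [0.5393, -0.0168, 0.0293]
tool_rot: [-1.574, -0.077, -0.21]
contact_force: [-1.3, 0.4, 4.2]
opening: 0.0001
```

Run:
```python
from h import *
thest(); pads([.65,.7])
```

```text
tip [ -68.8 -109.6   63.8] r 99.8 th est 0.643 F [-1.3   0.32  4.19]
0.65 sgn 1 shift mm [ 0.2  0.7 -0.4] turn deg [ 0.08 -0.13 -0.98]
0.7 sgn 1 shift mm [ 1.9  5.6 -0.4] turn deg [ 0.09 -0.12 -3.84]
```

Emit:
arm_command --steps '[[[0.0002,0.0008,0],[0,0,-0.5],0],[[0.0004,0.0015,0],[0,0,-1],0]]'

```text
t: 11.0
tool_pos: [0.5402, -0.0169, 0.028]
tool_rot: [-1.573, -0.092, -0.224]
contact_force: [-1.6, -0.3, 5.1]
opening: -0.0002
```

Emit:
arm_command --steps '[[[0.0002,0.0008,0],[0,0,-0.5],0],[[0.0004,0.0015,0],[0,0,-1],0]]'

```text
t: 11.2
tool_pos: [0.541, -0.0169, 0.0268]
tool_rot: [-1.573, -0.107, -0.239]
contact_force: [-1.5, 1.3, 6.0]
opening: -0.0002
```

Emit:
arm_command --steps '[[[0.0002,0.0008,0],[0,0,-0.5],0],[[0.0004,0.0015,0],[0,0,-1],0]]'

```text
t: 11.4
tool_pos: [0.5419, -0.017, 0.0255]
tool_rot: [-1.573, -0.121, -0.253]
contact_force: [-1.4, 0.2, 5.8]
opening: -0.0001
```

Emit:
arm_command --steps '[[[0,0.0008,0],[0,0,-0.3],0],[[0.0002,0.0015,0],[0,0,-0.6],0]]'

```text
t: 11.6
tool_pos: [0.5426, -0.0171, 0.0243]
tool_rot: [-1.572, -0.13, -0.262]
contact_force: [-3.0, 0.4, 5.6]
opening: 0.0002
```

Emit:
arm_command --steps '[[[0,0.0008,0],[0,0,-0.3],0],[[0.0002,0.0015,0],[0,0,-0.6],0]]'

```text
t: 11.8
tool_pos: [0.5432, -0.0172, 0.023]
tool_rot: [-1.572, -0.139, -0.271]
contact_force: [-3.1, 1.0, 6.3]
opening: -0.0002
```

Emit:
arm_command --steps '[[[0,0.0008,0],[0,0,-0.3],0],[[0.0002,0.0015,0],[0,0,-0.6],0]]'

```text
t: 12.0
tool_pos: [0.5439, -0.0172, 0.0218]
tool_rot: [-1.572, -0.148, -0.28]
contact_force: [-2.4, 0.9, 6.9]
opening: 0.0002
```

Run:
```python
from h import *
thest(); pads([.7,.75])
```

```text
tip [ -67.2 -109.5   55.5] r 99.8 th est 0.727 F [-2.49  0.74  6.86]
0.7 sgn 1 shift mm [-0.9 -2.7 -0.4] turn deg [ 0.09 -0.12  1.27]
0.75 sgn 1 shift mm [ 0.6  2.3 -0.4] turn deg [ 0.09 -0.11 -1.59]
```

Emit:
arm_command --steps '[[[0.0001,0.0006,0],[0,0,-0.3],0],[[0.0002,0.0012,0],[0,0,-0.6],0]]'

```text
t: 12.2
tool_pos: [0.5445, -0.0173, 0.021]
tool_rot: [-1.571, -0.157, -0.289]
contact_force: [-3.5, 0.0, 7.6]
opening: 0.0002
```

Emit:
arm_command --steps '[[[0.0001,0.0006,0],[0,0,-0.3],0],[[0.0002,0.0012,0],[0,0,-0.6],0]]'

```text
t: 12.4
tool_pos: [0.5451, -0.0173, 0.0201]
tool_rot: [-1.571, -0.166, -0.297]
contact_force: [-3.9, 0.7, 6.6]
opening: -0.0001
```

Emit:
arm_command --steps '[[[0.0001,0.0006,0],[0,0,-0.2],0],[[0.0001,0.0012,0],[0,0,-0.4],0]]'

```text
t: 12.6
tool_pos: [0.5456, -0.0174, 0.0192]
tool_rot: [-1.571, -0.172, -0.303]
contact_force: [-3.6, -0.7, 6.5]
opening: 0.0003
```

Emit:
arm_command --steps '[[[0.0001,0.0006,0],[0,0,-0.2],0],[[0.0001,0.0012,0],[0,0,-0.4],0]]'

```text
t: 12.8
tool_pos: [0.5462, -0.0174, 0.0183]
tool_rot: [-1.57, -0.178, -0.309]
contact_force: [-3.0, 0.5, 7.2]
opening: 0.0001
```

Run:
```python
from h import *
thest(); pads([.75,.8])
```

```text
tip [ -66.2 -109.5   51.6] r 99.8 th est 0.768 F [-3.02  0.22  7.17]
0.75 sgn 1 shift mm [-0.6 -1.8 -0.4] turn deg [ 0.11 -0.09  0.57]
0.8 sgn 1 shift mm [ 1.   3.2 -0.4] turn deg [ 0.11 -0.09 -2.3 ]
```

Emit:
arm_command --steps '[[[0.0001,0.0006,0],[0,0,-0.3],0],[[0.0002,0.0012,0],[0,0,-0.5],0]]'

```text
t: 13.0
tool_pos: [0.5467, -0.0174, 0.0175]
tool_rot: [-1.57, -0.185, -0.316]
contact_force: [-3.6, 0.3, 7.5]
opening: 0.0003
```

Emit:
arm_command --steps '[[[0.0001,0.0006,0],[0,0,-0.3],0],[[0.0002,0.0012,0],[0,0,-0.5],0]]'

```text
t: 13.2
tool_pos: [0.5473, -0.0175, 0.0167]
tool_rot: [-1.57, -0.193, -0.323]
contact_force: [-4.8, 0.5, 8.7]
opening: -0.0001
```

Run:
```python
from h import *
thest(); pads([.8])
```

```text
tip [ -65.7 -109.5   49.8] r 99.7 th est 0.786 F [-4.78  0.09  8.68]
0.8 sgn 1 shift mm [ 0.3  1.4 -0.4] turn deg [ 0.12 -0.08 -1.24]
```

Emit:
arm_command --steps '[[[0.0001,0.0008,0],[0,0,-0.2],0],[[0.0001,0.0011,0],[0,0,-0.3],0],[[0.0001,0.0011,0],[0,0,-0.3],0]]'

```text
t: 13.5
tool_pos: [0.5477, -0.0175, 0.016]
tool_rot: [-1.569, -0.197, -0.327]
contact_force: [-4.6, 0.6, 8.4]
opening: -0.0001
```

Run:
```python
from h import *
thest()
for _ in range(3):
    ctrl.get_image('top'); thest()
```

```text
tip [ -65.5 -109.6   49.1] r 99.8 th est 0.794 F [-4.66  0.17  8.35]
tip [ -65.5 -109.6   49.1] r 99.8 th est 0.795 F [-4.15  0.36  8.2 ]
tip [ -65.4 -109.5   49.1] r 99.7 th est 0.794 F [-5.03  0.7   8.17]
tip [ -65.5 -109.5   49. ] r 99.8 th est 0.795 F [-5.14  0.99  8.  ]
```

Emit:
arm_command --steps '[[[0.0001,0.0008,0],[0,0,-0.2],0],[[0.0001,0.0013,0],[0,0,-0.3],0],[[0.0001,0.0013,0],[0,0,-0.3],0]]'

```text
t: 13.95
tool_pos: [0.5482, -0.0176, 0.0151]
tool_rot: [-1.569, -0.201, -0.332]
contact_force: [-5.4, 0.2, 8.6]
opening: 0.0001
```

Run:
```python
from h import *
for _ in range(3):
    ctrl.get_image('top'); thest()
```

```text
tip [ -65.2 -109.5   48.1] r 99.8 th est 0.804 F [-5.16  0.28  9.15]
tip [ -65.2 -109.5   48.1] r 99.7 th est 0.804 F [-4.26  0.29  9.66]
tip [ -65.2 -109.5   48.1] r 99.7 th est 0.804 F [-5.89 -0.05  7.84]
```

Emit:
arm_command --steps '[[[0,-0.02,0],[0,0,0],0],[[0,-0.06,0],[0,0,6],0.1],[[0,-0.1,0],[0,0,12],0.2],[[0,-0.13,0],[0,0,18],0.26],[[0,-0.14,0],[0,0,20],0.26]]'

```text
t: 14.6
tool_pos: [0.5041, -0.0139, 0.1509]
tool_rot: [-1.572, 0.071, -0.061]
contact_force: [-0.4, 0.0, 0.7]
opening: 0.0219
```

Run:
```python
from h import *
st()
tipgoal([-.085,0,.21],0)
t=ctrl.get_image('top'); i=t['img'][:,:,::-1]
cv2.imwrite('pics/t7.png',cv2.resize(i[190:280,280:400],None,fx=6,fy=6,interpolation=cv2.INTER_CUBIC))
s=ctrl.get_image('scene'); i2=s['img'][:,:,::-1]
cv2.imwrite('pics/s7.png',cv2.resize(i2[170:290,260:400],None,fx=5,fy=5,interpolation=cv2.INTER_CUBIC))
for hx in (-.065,-.06,-.055):
  q=proj(s,W([hx,0,.15]))[0]; print(hx,(q-[260,170])*5+2, (proj(t,W([hx,0,.15]))[0]-[280,190])*6+2.5)
  ang=np.linspace(0,2*np.pi,9)[:-1]
  print(np.round((proj(t,W(np.array([[hx,.026*np.cos(k),.15+.026*np.sin(k)] for k in (0,np.pi/2,np.pi)])))-[280,190])*6+2.5).tolist(), np.round((proj(s,W(np.array([[hx,.026*np.cos(k),.15+.026*np.sin(k)] for k in (0,np.pi/2,np.pi,-np.pi/2)])))-[260,170])*5+2).tolist())
```

```text
t 14.6 stand mm [ -97.7 -109.6  150.9] F stand [-0.45 -0.01  0.68] open 21.9
axes x,y,z [[1.0, -0.002, -0.006], [-0.006, -0.002, -1.0], [0.002, 1.0, -0.002]]
sgn 1 shift mm [ 12.4 -24.4 109.6] turn deg [ 0.13 -0.1  -0.36]
-0.065 [416.37868316 320.09367022] [177.05780838 355.79468206]
[[96.0, 347.0], [175.0, 342.0], [258.0, 364.0]] [[406.0, 370.0], [419.0, 265.0], [426.0, 272.0], [414.0, 373.0]]
-0.06 [402.37343385 318.47650152] [178.78361906 340.48394944]
[[98.0, 332.0], [177.0, 327.0], [259.0, 349.0]] [[392.0, 369.0], [404.0, 264.0], [412.0, 270.0], [400.0, 371.0]]
-0.055 [388.38307634 316.86103881] [180.50659055 325.19791573]
[[100.0, 317.0], [179.0, 311.0], [261.0, 334.0]] [[378.0, 367.0], [390.0, 262.0], [399.0, 269.0], [387.0, 370.0]]
```

View pics/t7.png

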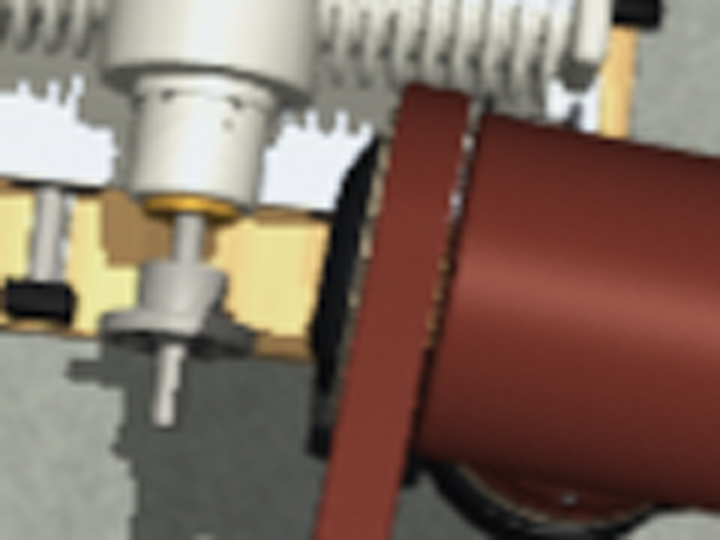

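View pics/s7.png

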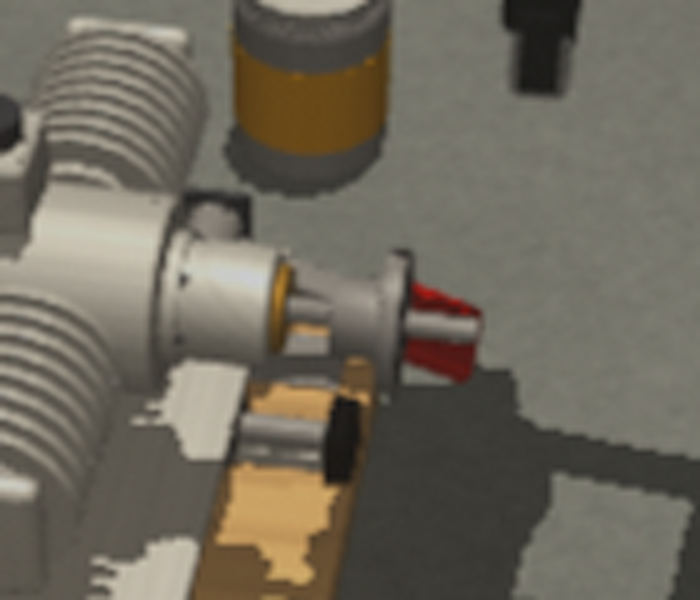

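Emit:
arm_command --steps '[[[0,-0.025,0.01],[0,0,-0.4],0.26],[[0.006,-0.025,0.05],[0,0,-0.4],0.26],[[0.012,-0.025,0.09],[0,0,-0.4],0.26],[[0.012,-0.025,0.11],[0,0,-0.4],0.26],[[0.012,-0.025,0.11],[0,0,-0.4],0.26]]'

```text
t: 15.2
tool_pos: [0.5232, 0.0969, 0.1705]
tool_rot: [-1.572, 0.066, -0.061]
contact_force: [0.7, -0.0, -0.6]
opening: 0.0221
```

Run:
```python
from h import *
st()
tipgoal([-.085,0,.13],0)
w=pic('wrist','w8.png')
s=ctrl.get_image('scene'); i2=s['img'][:,:,::-1]
cv2.imwrite('pics/s8.png',cv2.resize(i2[150:270,280:400],None,fx=5,fy=5,interpolation=cv2.INTER_CUBIC))
```

```text
t 15.2 stand mm [-87.8   2.4 170.5] F stand [ 0.69  0.05 -0.56] open 22.1
axes x,y,z [[1.0, 0.002, -0.003], [-0.003, -0.002, -1.0], [-0.002, 1.0, -0.002]]
sgn 1 shift mm [ 3.  75.5 -2.3] turn deg [ 0.1   0.1  -0.18]
```

View pics/w8.png

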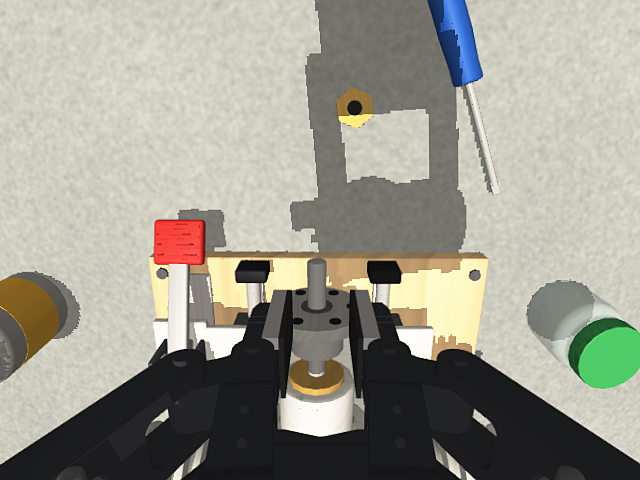

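View pics/s8.png

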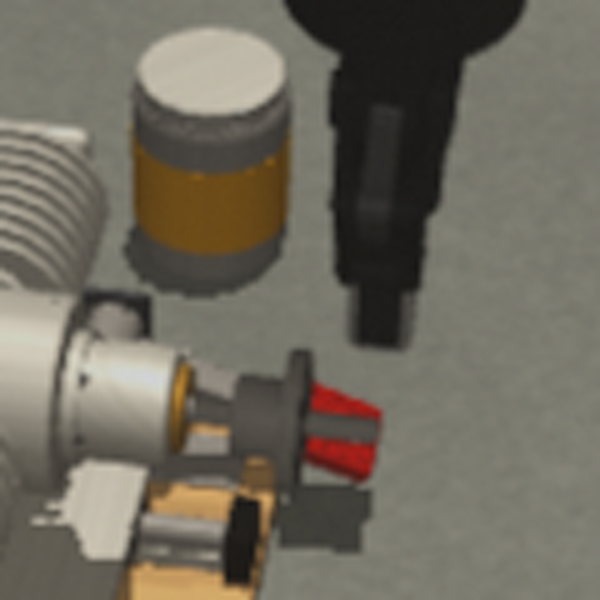

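Emit:
arm_command --steps '[[[0.002,0.02,-0.002],[0,0,0],0.26],[[0.002,0.04,-0.002],[0,0,0],0.26],[[0.002,0.06,-0.002],[0,0,0],0.26],[[0.002,0.075,-0.002],[0,0,0],0.26],[[0.002,0.075,-0.002],[0,0,0],0.26]]'

```text
t: 15.8
tool_pos: [0.5226, 0.0913, 0.0928]
tool_rot: [-1.573, 0.073, -0.06]
contact_force: [-0.1, -0.1, -0.6]
opening: 0.0224
```

Run:
```python
from h import *
st()
w=pic('wrist','w9.png')
s=ctrl.get_image('scene'); i2=s['img'][:,:,::-1]
cv2.imwrite('pics/s9.png',cv2.resize(i2[170:290,280:400],None,fx=5,fy=5,interpolation=cv2.INTER_CUBIC))
st()
```

```text
t 15.8 stand mm [-88.   -3.2  92.8] F stand [-0.07 -0.06 -0.61] open 22.4
axes x,y,z [[1.0, -0.002, -0.008], [-0.008, -0.004, -1.0], [0.002, 1.0, -0.004]]
t 15.9 stand mm [-85.6  -2.5  96. ] F stand [ 0.2  -0.34 -0.17] open 22.1
axes x,y,z [[1.0, -0.002, -0.003], [-0.003, -0.003, -1.0], [0.002, 1.0, -0.003]]
```

View pics/w9.png

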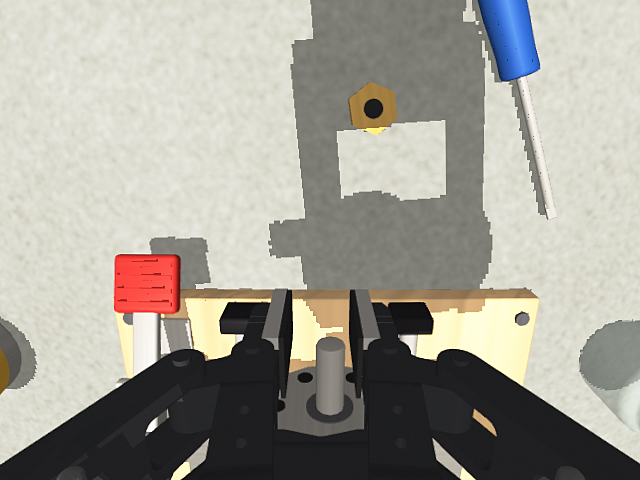

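View pics/s9.png

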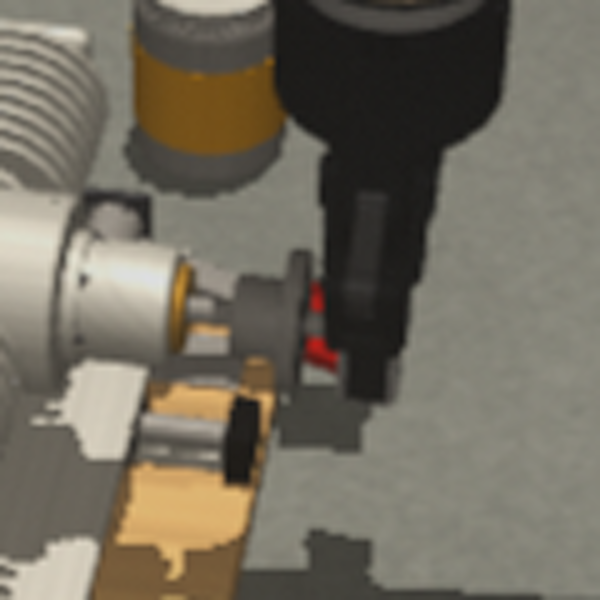

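Emit:
arm_command --steps '[[[0,-0.01,0.0025],[0,0,0],0.26],[[0,-0.017,0.0025],[0,0,0],0.26],[[0.004,-0.017,0.0025],[0,0,0],0.26],[[0.008,-0.017,0.0025],[0,0,0],0.26]]'

```text
t: 16.3
tool_pos: [0.5343, 0.0938, 0.1144]
tool_rot: [-1.572, 0.066, -0.065]
contact_force: [0.8, 0.2, -0.0]
opening: 0.0217
```

Run:
```python
from h import *
s=ctrl.get_image('scene'); i2=s['img'][:,:,::-1]
cv2.imwrite('pics/s10.png',cv2.resize(i2[170:290,280:400],None,fx=5,fy=5,interpolation=cv2.INTER_CUBIC))
st()
```

```text
t 16.35 stand mm [-7.630e+01  1.000e-01  1.138e+02] F stand [ 0.33 -0.83  0.48] open 22.1
axes x,y,z [[1.0, -0.002, -0.001], [-0.001, -0.003, -1.0], [0.002, 1.0, -0.003]]
```

View pics/s10.png

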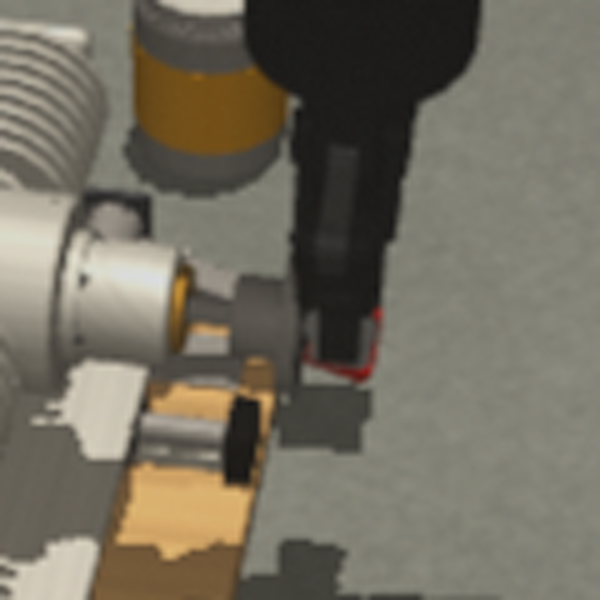

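Emit:
arm_command --steps '[[[0.0015,0,0],[0,0,0],0.26],[[0.003,0,0],[0,0,0],0.26],[[0.004,0,0],[0,0,0],0.26]]'

```text
t: 16.65
tool_pos: [0.5381, 0.0933, 0.1135]
tool_rot: [-1.573, 0.068, -0.064]
contact_force: [-2.9, 0.4, 1.4]
opening: 0.022
```

Emit:
arm_command --steps '[[[0.001,0,0],[0,0,0],0.26],[[0.002,0,0],[0,0,0],0.26]]'

```text
t: 16.85
tool_pos: [0.5384, 0.0932, 0.1133]
tool_rot: [-1.573, 0.072, -0.06]
contact_force: [-8.0, 0.2, 6.0]
opening: 0.0224
```

Emit:
arm_command --steps '[[[0.001,0,0],[0,0,0],0.26],[[0.002,0,0],[0,0,0],0.26]]'

```text
t: 17.05
tool_pos: [0.5387, 0.0932, 0.1134]
tool_rot: [-1.573, 0.075, -0.056]
contact_force: [-9.4, -0.1, 5.4]
opening: 0.0222
```

Run:
```python
from h import *
o=st(); print('torque stand',Rs().inv().apply(o['wrist_torque']))
w=pic('wrist','w11.png')
s=ctrl.get_image('scene'); i2=s['img'][:,:,::-1]
cv2.imwrite('pics/s11.png',cv2.resize(i2[170:290,280:400],None,fx=5,fy=5,interpolation=cv2.INTER_CUBIC))
```

```text
t 17.05 stand mm [-72.1  -0.  113.4] F stand [-9.37 -0.89  5.4 ] open 22.2
axes x,y,z [[1.0, -0.001, -0.012], [-0.012, -0.004, -1.0], [0.001, 1.0, -0.004]]
torque stand [-0.10582337  1.16388181 -0.05969957]
```

View pics/w11.png

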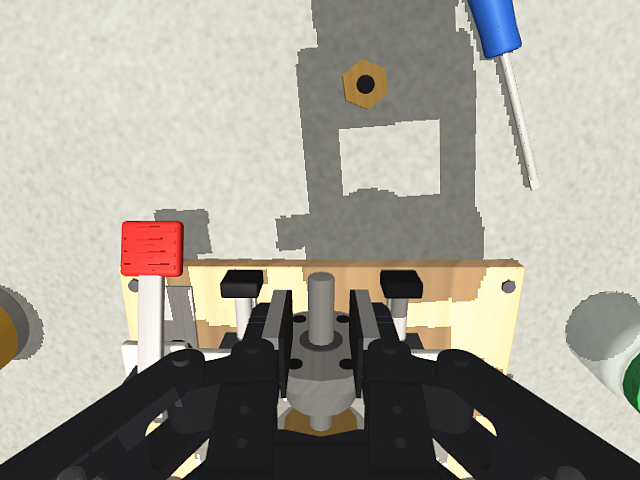

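View pics/s11.png

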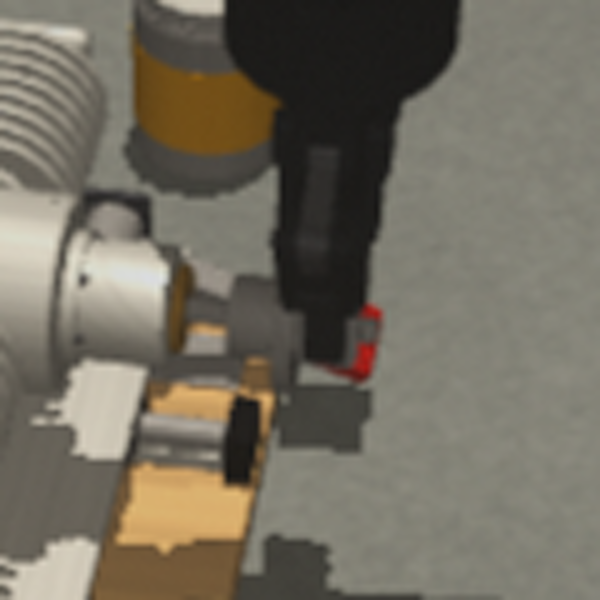

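Emit:
arm_command --steps '[[[-0.004,0,0],[0,0,0.4],0.26],[[-0.004,-0.003,0],[0,0,0.7],0.26],[[-0.003,-0.006,0],[0,0,0.7],0.26],[[0,-0.006,0],[0,0,0.7],0.26]]'

```text
t: 17.55
tool_pos: [0.5386, 0.0933, 0.1201]
tool_rot: [-1.572, 0.085, -0.046]
contact_force: [-8.3, 1.2, 7.1]
opening: 0.0223
```

Emit:
arm_command --steps '[[[0.0015,0,0],[0,0,0],0.26],[[0.003,0,0],[0,0,0],0.26]]'

```text
t: 17.75
tool_pos: [0.54, 0.0932, 0.1202]
tool_rot: [-1.572, 0.089, -0.042]
contact_force: [-8.0, 1.5, 5.4]
opening: 0.0226
```

Emit:
arm_command --steps '[[[0.001,0,0],[0,0,0],0.26],[[0.002,0,0],[0,0,0],0.26]]'

```text
t: 17.95
tool_pos: [0.5404, 0.0931, 0.1202]
tool_rot: [-1.572, 0.093, -0.038]
contact_force: [-7.6, 0.1, 4.8]
opening: 0.0221
```

Run:
```python
from h import *
o=st(); print('torque stand',Rs().inv().apply(o['wrist_torque']))
s=ctrl.get_image('scene'); i2=s['img'][:,:,::-1]
cv2.imwrite('pics/s12.png',cv2.resize(i2[170:290,280:400],None,fx=5,fy=5,interpolation=cv2.INTER_CUBIC))
```

```text
t 17.95 stand mm [-7.040e+01  1.000e-01  1.202e+02] F stand [-7.62 -0.5   4.8 ] open 22.1
axes x,y,z [[0.999, -0.001, -0.035], [-0.035, -0.004, -0.999], [0.001, 1.0, -0.004]]
torque stand [-0.13449087  1.20170134 -0.01909356]
```

View pics/s12.png

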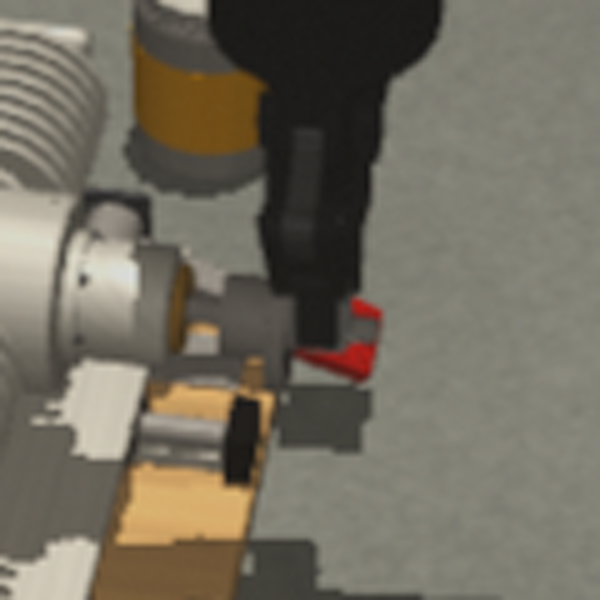

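Emit:
arm_command --steps '[[[0.001,0,0],[0,0,-1],0.26],[[0.002,0,0],[0,0,-2],0.26],[[0.003,0,0],[0,0,-3],0.26]]'

```text
t: 18.3
tool_pos: [0.5428, 0.0929, 0.1197]
tool_rot: [-1.575, 0.053, -0.078]
contact_force: [-5.4, -0.0, 1.5]
opening: 0.0224
```

Run:
```python
from h import *
o=st(); print('torque stand',Rs().inv().apply(o['wrist_torque']))
t=ctrl.get_image('top'); i=t['img'][:,:,::-1]
cv2.imwrite('pics/t13.png',cv2.resize(i[190:280,280:400],None,fx=6,fy=6,interpolation=cv2.INTER_CUBIC))
```

```text
t 18.3 stand mm [-67.9   0.  119.7] F stand [-5.4  -0.46  1.49] open 22.4
axes x,y,z [[1.0, -0.001, 0.017], [0.017, -0.004, -1.0], [0.001, 1.0, -0.004]]
torque stand [ 0.04151081  0.87207261 -0.04553552]
```

View pics/t13.png

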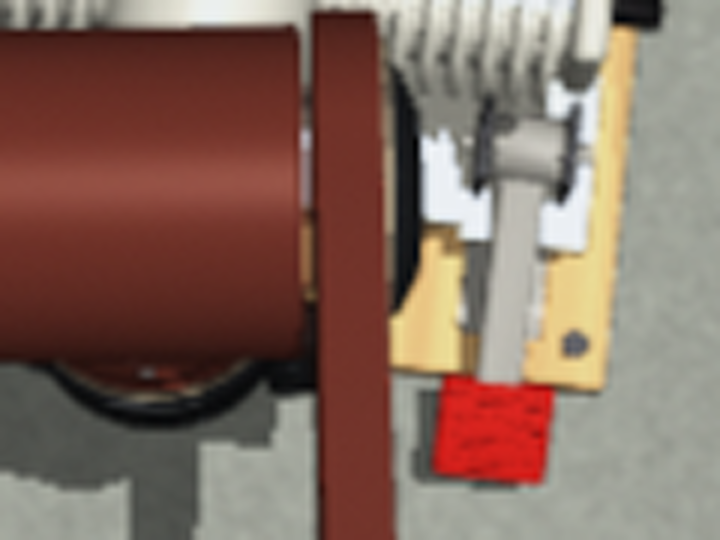

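Emit:
arm_command --steps '[[[0.0015,0,0],[0,0,0],0.26],[[0.003,0,0],[0,0,0],0.26]]'

```text
t: 18.55
tool_pos: [0.5444, 0.0927, 0.1197]
tool_rot: [-1.575, 0.054, -0.076]
contact_force: [-9.0, 0.3, 3.3]
opening: 0.0223
```

Emit:
arm_command --steps '[[[0.0015,0,0],[0,0,-0.2],0.26],[[0.003,0,0],[0,0,-0.4],0.26]]'

```text
t: 18.75
tool_pos: [0.5461, 0.0926, 0.1197]
tool_rot: [-1.575, 0.051, -0.079]
contact_force: [-7.7, 0.8, 3.9]
opening: 0.0227
```

Run:
```python
from h import *
o=st()
```

```text
t 18.75 stand mm [-64.6  -0.  119.7] F stand [-7.71  0.12  3.86] open 22.7
axes x,y,z [[1.0, -0.001, 0.018], [0.018, -0.005, -1.0], [0.001, 1.0, -0.005]]
```

Emit:
arm_command --steps '[[[0.0015,0,0],[0,0,-0.2],0.26],[[0.003,0,0],[0,0,-0.4],0.26]]'

```text
t: 18.95
tool_pos: [0.5479, 0.0924, 0.1196]
tool_rot: [-1.576, 0.048, -0.082]
contact_force: [-8.3, 0.4, 3.6]
opening: 0.0221
```

Emit:
arm_command --steps '[[[0.0015,0,0],[0,0,-0.2],0.26],[[0.003,0,0],[0,0,-0.4],0.26]]'

```text
t: 19.15
tool_pos: [0.5495, 0.0923, 0.1196]
tool_rot: [-1.576, 0.045, -0.085]
contact_force: [-8.8, 0.4, 2.8]
opening: 0.0225
```

Emit:
arm_command --steps '[[[0.0015,0,0],[0,0,-0.2],0.26],[[0.003,0,0],[0,0,-0.4],0.26]]'

```text
t: 19.35
tool_pos: [0.5512, 0.0921, 0.1195]
tool_rot: [-1.577, 0.042, -0.088]
contact_force: [-8.7, 0.3, 3.7]
opening: 0.0225
```

Run:
```python
from h import *
o=st()
s=ctrl.get_image('scene'); i2=s['img'][:,:,::-1]
cv2.imwrite('pics/s14.png',cv2.resize(i2[170:290,280:400],None,fx=5,fy=5,interpolation=cv2.INTER_CUBIC))
w=pic('wrist','w14.png')
```

```text
t 19.35 stand mm [-59.5  -0.  119.5] F stand [-8.71 -0.46  3.71] open 22.5
axes x,y,z [[1.0, -0.001, 0.029], [0.029, -0.006, -1.0], [0.001, 1.0, -0.006]]
```

View pics/s14.png

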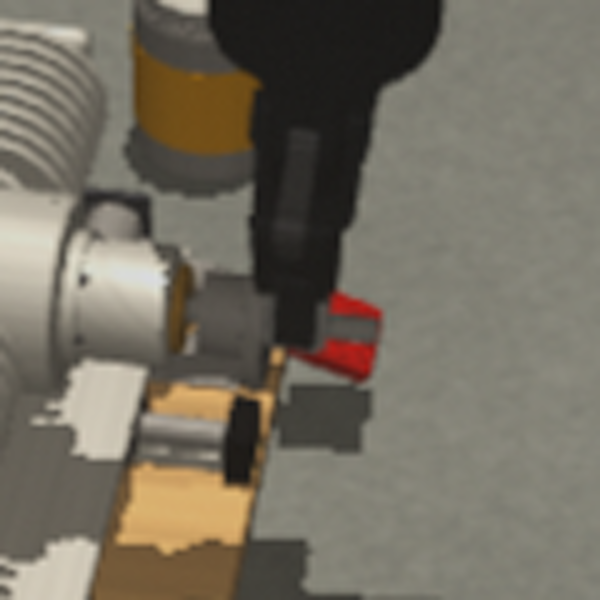

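View pics/w14.png

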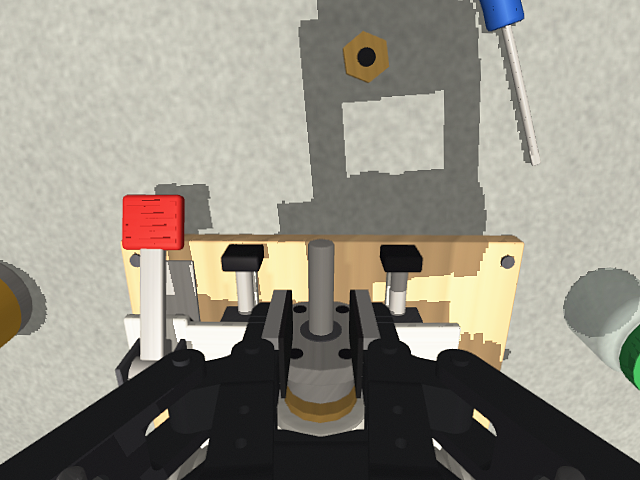

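Emit:
arm_command --steps '[[[0.001,0,0],[0,0,0],0.26],[[0.0025,0,0],[0,0,0],0.26]]'

```text
t: 19.65
tool_pos: [0.5526, 0.092, 0.1196]
tool_rot: [-1.577, 0.045, -0.085]
contact_force: [-7.8, 2.2, 3.8]
opening: 0.0221
```

Emit:
arm_command --steps '[[[0.001,0,0],[0,0,0],0.26],[[0.0025,0,0],[0,0,0],0.26]]'

```text
t: 19.85
tool_pos: [0.5538, 0.0919, 0.1196]
tool_rot: [-1.577, 0.047, -0.083]
contact_force: [-7.5, 0.5, 4.0]
opening: 0.0224
```

Emit:
arm_command --steps '[[[0.001,0,0],[0,0,0],0.26],[[0.0025,0,0],[0,0,0],0.26]]'

```text
t: 20.05
tool_pos: [0.555, 0.0918, 0.1196]
tool_rot: [-1.577, 0.05, -0.08]
contact_force: [-7.9, 0.1, 4.4]
opening: 0.022
```

Emit:
arm_command --steps '[[[0.001,0,0],[0,0,-0.2],0.26],[[0.0025,0,0],[0,0,-0.4],0.26]]'

```text
t: 20.25
tool_pos: [0.5563, 0.0917, 0.1196]
tool_rot: [-1.577, 0.047, -0.083]
contact_force: [-9.6, 0.0, 4.4]
opening: 0.0221
```

Emit:
arm_command --steps '[[[0.001,0,0],[0,0,-0.2],0.26],[[0.0025,0,0],[0,0,-0.4],0.26]]'

```text
t: 20.45
tool_pos: [0.5568, 0.0916, 0.1195]
tool_rot: [-1.578, 0.045, -0.084]
contact_force: [-12.9, 0.9, 6.8]
opening: 0.0219
```

Emit:
arm_command --steps '[[[0.001,0,0],[0,0,-0.2],0.26],[[0.0025,0,0],[0,0,-0.4],0.26]]'

```text
t: 20.65
tool_pos: [0.557, 0.0916, 0.1195]
tool_rot: [-1.578, 0.044, -0.085]
contact_force: [-14.6, 0.8, 7.4]
opening: 0.022
```

Run:
```python
from h import *
o=st()
s=ctrl.get_image('scene'); i2=s['img'][:,:,::-1]
cv2.imwrite('pics/s15.png',cv2.resize(i2[170:290,280:400],None,fx=5,fy=5,interpolation=cv2.INTER_CUBIC))
```

```text
t 20.65 stand mm [-5.370e+01 -1.000e-01  1.195e+02] F stand [-14.66  -0.36   7.41] open 22.0
axes x,y,z [[1.0, -0.0, 0.026], [0.026, -0.007, -1.0], [0.0, 1.0, -0.007]]
```

View pics/s15.png

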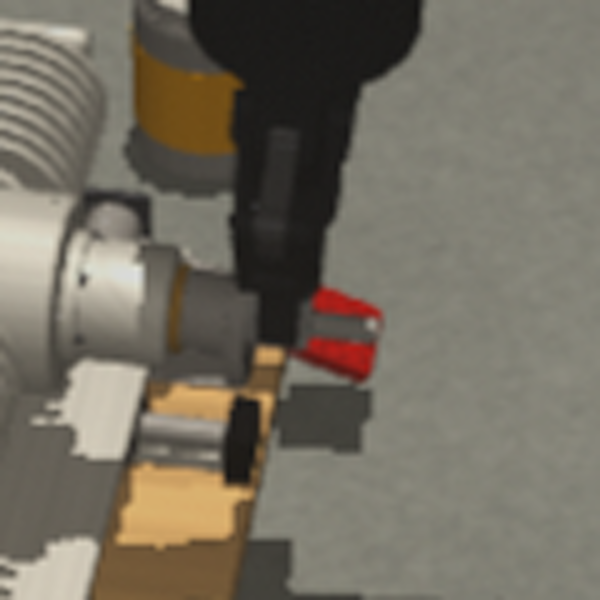

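Emit:
arm_command --steps '[[[0.001,0,0],[0,0,-0.1],0.26],[[0.0028,0,0],[0,0,-0.2],0.26],[[0.0028,0,0],[0,0,-0.2],0.26]]'

```text
t: 21.0
tool_pos: [0.5571, 0.0915, 0.1196]
tool_rot: [-1.578, 0.047, -0.082]
contact_force: [-13.9, 1.0, 8.1]
opening: 0.0221
```

Run:
```python
from h import *
o=st()
w=pic('wrist','w16.png');st()
```

```text
t 21.0 stand mm [-53.6  -0.2 119.6] F stand [-13.96  -0.1    8.06] open 22.1
axes x,y,z [[1.0, 0.0, 0.022], [0.022, -0.008, -1.0], [0.0, 1.0, -0.008]]
t 21.05 stand mm [-53.6  -0.2 119.5] F stand [-13.86  -0.42   7.84] open 21.9
axes x,y,z [[1.0, 0.0, 0.022], [0.022, -0.008, -1.0], [0.0, 1.0, -0.008]]
```

View pics/w16.png

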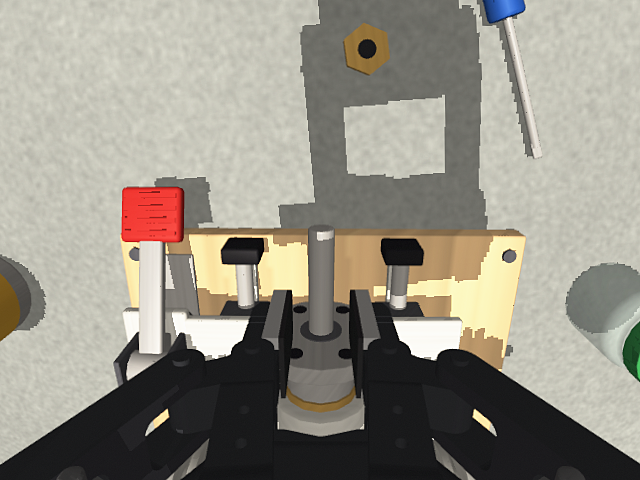

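Emit:
arm_command --steps '[[[0.002,0,0],[0,0,-0.1],0.26],[[0.0033,0,0],[0,0,-0.3],0.26],[[0.0033,0,0],[0,0,-0.3],0.26]]'

```text
t: 21.35
tool_pos: [0.5571, 0.0915, 0.1195]
tool_rot: [-1.579, 0.05, -0.079]
contact_force: [-15.5, 1.1, 8.2]
opening: 0.0225
```

Run:
```python
from h import *
o=st()
```

```text
t 21.35 stand mm [-53.6  -0.2 119.5] F stand [-15.51  -0.22   8.22] open 22.5
axes x,y,z [[1.0, 0.0, 0.019], [0.019, -0.008, -1.0], [-0.0, 1.0, -0.008]]
```

Emit:
arm_command --steps '[[[-0.005,0,0],[0,0,0],0.26],[[-0.012,0,0],[0,0,0],0.26],[[-0.018,-0.01,0],[0,0,0],0.26],[[-0.02,-0.04,0],[0,0,0],0.26],[[-0.025,-0.08,0],[0,0,0],0.26]]'

```text
t: 21.85
tool_pos: [0.5293, 0.0942, 0.1983]
tool_rot: [-1.579, 0.052, -0.077]
contact_force: [0.4, 0.1, -1.1]
opening: 0.0225
```

Run:
```python
from h import *
o=st()
a=-.35; n=np.array([np.sin(a),0,np.cos(a)])
tipgoal(padc(.8)+n*.06,-.35)
w=pic('wrist','w17.png')
print(ctrl.boxes_of(w,'brake_pedal')[:1]); 
for th in (.7,.75,.8,.85): print(th,proj(w,W(padc(th)+.005*padn(th))))
```

```text
t 21.85 stand mm [-81.5   0.2 198.3] F stand [ 0.39  0.15 -1.11] open 22.5
axes x,y,z [[1.0, 0.0, 0.016], [0.016, -0.009, -1.0], [0.0, 1.0, -0.009]]
sgn 1 shift mm [   6.9  132.2 -109.1] turn deg [  0.5    0.09 -19.13]
[{'position': [222.1, 189.2], 'confidence': 0.66}]
0.7 [[185.59842509 218.70647264]]
0.75 [[187.62413658 218.34068929]]
0.8 [[189.59757924 218.2831369 ]]
0.85 [[191.51594984 218.52074725]]
```

View pics/w17.png

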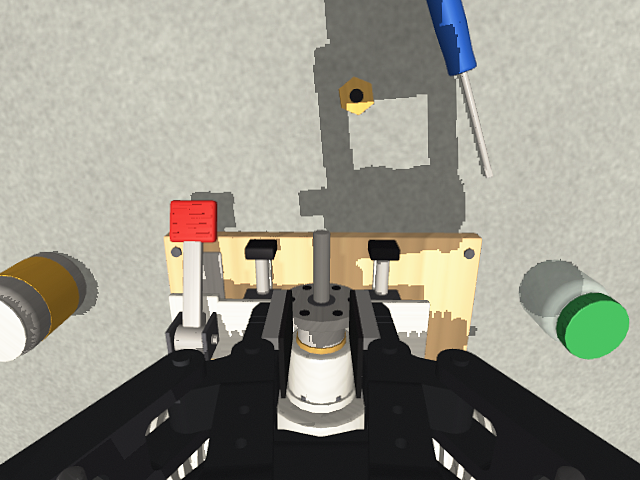

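Run:
```python
from h import *
im=cv2.imread('pics/w17.png').astype(int); m=(im[:,:,2]>140)&(im[:,:,1]<90)&(im[:,:,0]<90)
r,c=np.nonzero(m); k=(c<260)&(r<260); print(r[k].min(),r[k].max(),c[k].min(),c[k].max(),np.median(r[k]),np.median(c[k]))
w=ctrl.get_image('wrist')
for th in(.75,.8):
  a=.45-th; ex=np.array([np.cos(a),0,-np.sin(a)])
  C=[padc(th)+padn(th)*.005+ex*i*.018+np.array([0,j*.02,0]) for i,j in((-1,-1),(-1,1),(1,1),(1,-1))]
  print(np.round(proj(w,W(np.array(C)))).tolist())
  print(proj(w,W([-.04,-.15,.018])),proj(w,W([-.04,.15,.018])))
```

```text
201 242 169 215 221.0 192.0
[[165.0, 185.0], [212.0, 185.0], [212.0, 228.0], [166.0, 228.0]]
[[161.90410251 224.19517564]] [[477.71351943 224.61384075]]
[[168.0, 186.0], [214.0, 186.0], [214.0, 228.0], [168.0, 228.0]]
[[161.90410251 224.19517564]] [[477.71351943 224.61384075]]
```

Emit:
arm_command --steps '[[[0,0,-0.03],[0,0,-4],0.75],[[0,0,-0.06],[0,0,-8],0.75],[[0,0.02,-0.09],[0,0,-12],0.75],[[0.003,0.05,-0.109],[0.3,0,-16],0.75],[[0.007,0.09,-0.109],[0.5,0,-19],0.75]]'

```text
t: 22.5
tool_pos: [0.5347, -0.0179, 0.1163]
tool_rot: [-1.566, -0.224, -0.354]
contact_force: [0.1, 0.8, -0.1]
opening: 0.0637
```

Run:
```python
from h import *
import time
w=pic('wrist','w18.png')
w=pic('wrist','w18.png')
o=st()
a=-.35; n=np.array([np.sin(a),0,np.cos(a)])
tipgoal(padc(.8)+n*.03,-.35)
tipgoal(padc(.8)-n*.012,-.35)
for th in (.75,.8): print(th,proj(w,W(padc(th)+.005*padn(th))))
im=w['img'].astype(int); m=(im[:,:,0]>120)&(im[:,:,1]<90)&(im[:,:,2]<90)
r,c=np.nonzero(m); print(r.min(),r.max(),c.min(),c.max())
```

```text
t 22.6 stand mm [ -75.6 -108.8  105.1] F stand [-1.53  0.45 -1.47] open 63.9
axes x,y,z [[0.941, -0.001, 0.337], [0.337, 0.003, -0.941], [-0.0, 1.0, 0.003]]
sgn 1 shift mm [-9.7 66.7 -1.4] turn deg [-0.17 -0.05 -0.35]
sgn 1 shift mm [ -9.4 108.7  -1.5] turn deg [-0.17 -0.05 -0.35]
0.75 [[317.60521789 226.35476131]]
0.8 [[317.63344359 223.35815512]]
197 415 35 359
```

View pics/w18.png

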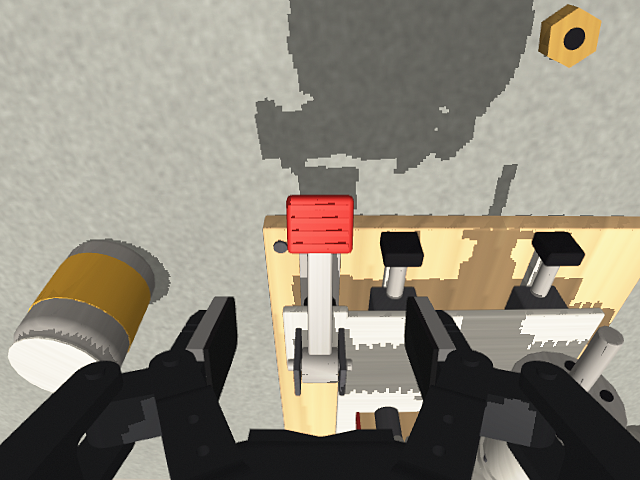

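Emit:
arm_command --steps '[[[-0.005,0.015,0],[0,0,-0.3],0.75],[[-0.0095,0.035,0],[0,0,-0.3],0.75],[[-0.0095,0.055,0],[0,0,-0.3],0.75],[[-0.0095,0.065,0],[0,0,-0.3],0.75],[[-0.0095,0.065,0],[0,0,-0.3],0.75]]'

```text
t: 23.1
tool_pos: [0.5395, -0.0155, 0.0405]
tool_rot: [-1.564, -0.209, -0.337]
contact_force: [-0.4, -0.6, 0.0]
opening: 0.0638
```

Run:
```python
from h import *
w=pic('wrist','w19.png')
s=ctrl.get_image('scene'); i2=s['img'][:,:,::-1]
cv2.imwrite('pics/s19.png',cv2.resize(i2[130:270,260:420],None,fx=4,fy=4,interpolation=cv2.INTER_CUBIC))
st()
a=-.35; n=np.array([np.sin(a),0,np.cos(a)])
tipgoal(padc(.8)-n*.012,-.35)
```

```text
t 23.2 stand mm [ -61.5 -108.5   42.1] F stand [-0.28 -1.2   0.09] open 64.1
axes x,y,z [[0.939, -0.0, 0.343], [0.343, 0.003, -0.939], [-0.001, 1.0, 0.003]]
sgn 1 shift mm [-1.7 44.7 -1.7] turn deg [-0.17 -0.02  0.03]
```

View pics/w19.png

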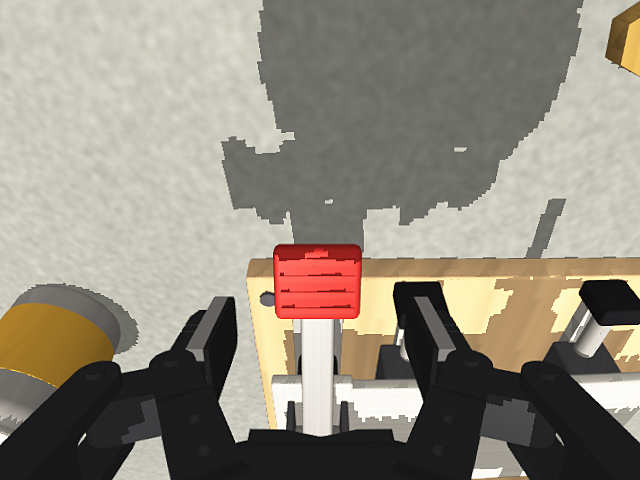

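View pics/s19.png

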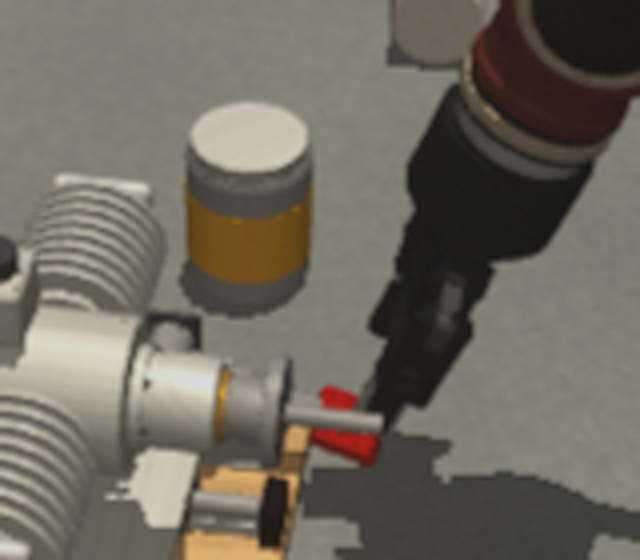

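Emit:
arm_command --steps '[[[-0.0015,0.012,-0.001],[0,0,0],0.75],[[-0.0015,0.024,-0.001],[0,0,0],0.75],[[-0.0015,0.034,-0.001],[0,0,0],0.75],[[-0.0015,0.042,-0.001],[0,0,0],0.75],[[-0.0015,0.042,-0.001],[0,0,0],0.75]]'

```text
t: 23.7
tool_pos: [0.5525, -0.0176, 0.0007]
tool_rot: [-1.564, -0.21, -0.337]
contact_force: [-1.1, -0.6, 0.1]
opening: 0.0638
```

Run:
```python
from h import *
w=pic('wrist','w20.png')
s=ctrl.get_image('scene'); i2=s['img'][:,:,::-1]
cv2.imwrite('pics/s20.png',cv2.resize(i2[130:270,260:420],None,fx=4,fy=4,interpolation=cv2.INTER_CUBIC))
st()
a=-.35; n=np.array([np.sin(a),0,np.cos(a)])
tipgoal(padc(.8)-n*.012,-.35)
```

```text
t 23.8 stand mm [ -48.5 -109.3    2.1] F stand [-0.11 -0.37 -0.82] open 64.0
axes x,y,z [[0.939, -0.0, 0.343], [0.343, 0.003, -0.939], [-0.001, 1.0, 0.003]]
sgn 1 shift mm [-0.2  2.6 -0.7] turn deg [-0.17 -0.02  0.01]
```

View pics/w20.png

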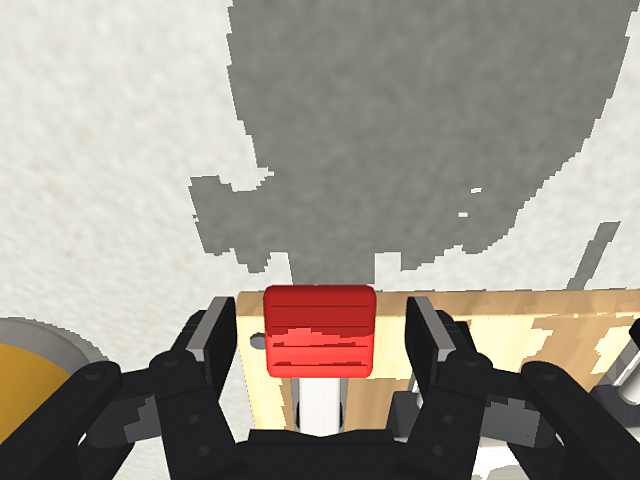

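View pics/s20.png

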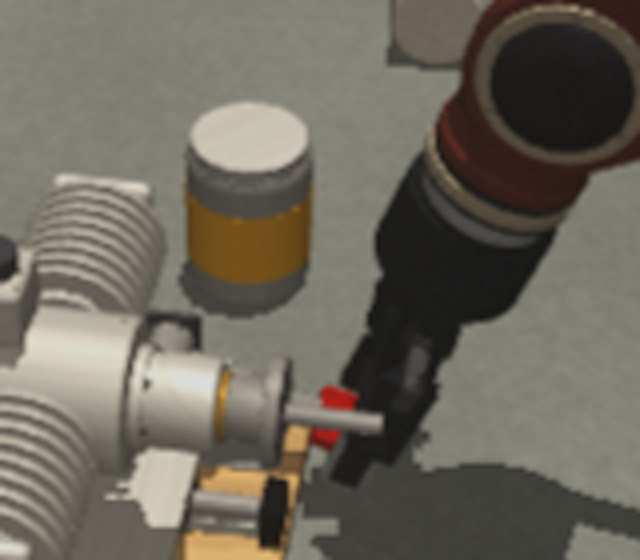

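Emit:
arm_command --steps '[[[0,0,0],[0,0,0],0.5],[[0,0,0],[0,0,0],0.44],[[0,0,0],[0,0,0],0.44],[[0,0,0],[0,0,0],0.44]]' --force 25

```text
t: 24.2
tool_pos: [0.5535, -0.018, 0.0027]
tool_rot: [-1.564, -0.212, -0.339]
contact_force: [-2.8, -2.6, 3.6]
opening: 0.0398
```

Run:
```python
from h import *
st()
w=pic('wrist','w21.png')
```

```text
t 24.2 stand mm [ -48.2 -109.6    2.7] F stand [-2.56 -2.83  3.58] open 39.8
axes x,y,z [[0.939, -0.0, 0.344], [0.344, 0.002, -0.939], [-0.001, 1.0, 0.002]]
```

View pics/w21.png

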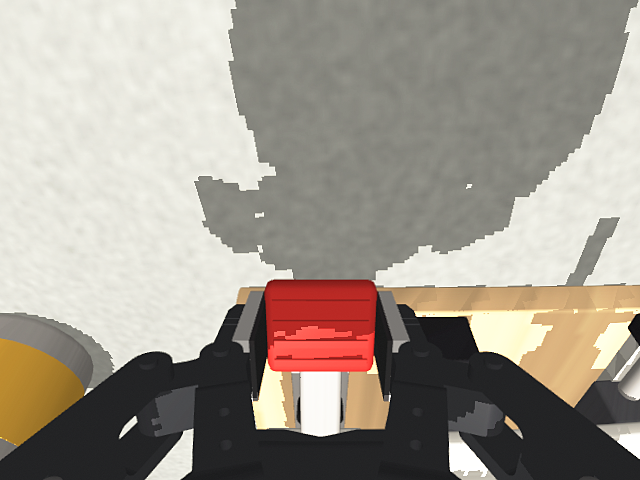

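```bash
cat >> h.py <<'E'
def lift(th0,ths,pmax=.2):
    o=ctrl.get_obs(); P=Rs().inv().apply(o['tool_pos']-np.array([X[0],X[1],0])); R=Rs().inv()*Ro.from_rotvec(o['tool_rot'])
    pit=np.arctan2(-R.as_matrix()[0,1],-R.as_matrix()[2,1]); off=P-padc(th0)
    for th in ths:
        dp=min(th0-th,max(0,pmax-pit)); Q=Ro.from_euler('y',dp)
        T=padc(th)+Q.apply(off); sh=R.inv().apply(T-P); tr=(R.inv()*Q*R).as_rotvec()
        print(th,np.round(sh*1e3,1).tolist(),np.round(np.degrees(tr),2).tolist())
    print('pitch',pit,'F',np.round(Rs().inv().apply(o['contact_force']),1),'t',o['t'])
E
python3 - <<'E'
from h import *
lift(.8,[.77,.74,.7,.66,.6])
E
```

```text
0.77 [-1.3, -3.0, 0.0] [-0.0, 0.0, 1.72]
0.74 [-2.4, -6.0, 0.0] [-0.0, 0.01, 3.44]
0.7 [-3.9, -10.1, 0.0] [-0.0, 0.01, 5.73]
0.66 [-5.1, -14.3, 0.0] [-0.0, 0.02, 8.02]
0.6 [-6.7, -20.6, 0.0] [-0.0, 0.03, 11.46]
pitch -0.351028195567638 F [-3.5 -2.4  4.2] t 24.25
```

Emit:
arm_command --steps '[[[-0.0007,-0.0015,0],[0,0,0.9],0.44],[[-0.0013,-0.003,0],[0,0,1.7],0.44],[[-0.0019,-0.0045,0],[0,0,2.6],0.44],[[-0.0024,-0.006,0],[0,0,3.4],0.44]]'

```text
t: 24.65
tool_pos: [0.5491, -0.0177, 0.0074]
tool_rot: [-1.567, -0.164, -0.292]
contact_force: [0.8, -0.9, -0.9]
opening: 0.0395
```

Run:
```python
from h import *
st()
w=pic('wrist','w22.png')
```

```text
t 24.65 stand mm [ -52.5 -109.7    7.4] F stand [ 0.85 -0.82 -0.88] open 39.5
axes x,y,z [[0.958, 0.0, 0.286], [0.286, 0.002, -0.958], [-0.001, 1.0, 0.002]]
```

View pics/w22.png

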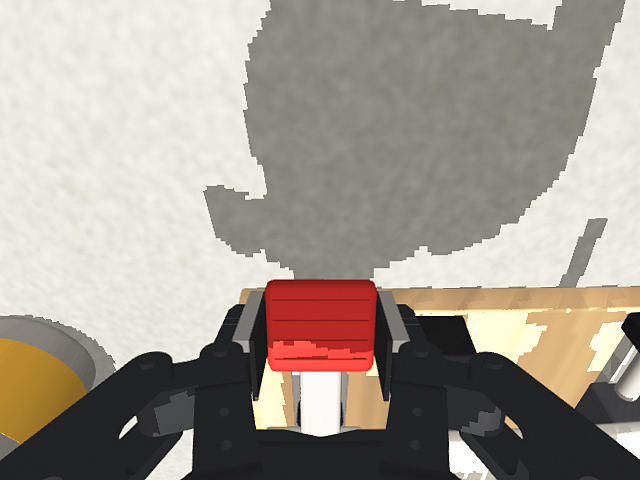

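Run:
```python
from h import *
lift(.74,[.71,.68,.65,.62,.58])
```

```text
0.71 [-1.3, -3.0, 0.0] [0.0, 0.0, 1.72]
0.68 [-2.5, -6.0, 0.0] [0.0, 0.01, 3.44]
0.65 [-3.5, -9.1, 0.0] [0.0, 0.01, 5.16]
0.62 [-4.5, -12.2, 0.0] [0.0, 0.02, 6.88]
0.58 [-5.7, -16.4, 0.0] [0.0, 0.02, 9.17]
pitch -0.28940800515231685 F [-1.5 -1.4  1.9] t 24.7
```

Emit:
arm_command --steps '[[[-0.0013,-0.003,0],[0,0,1.7],0.44],[[-0.0025,-0.006,0],[0,0,3.4],0.44],[[-0.0035,-0.009,0],[0,0,5.2],0.44],[[-0.0045,-0.012,0],[0,0,6.9],0.44],[[-0.0057,-0.0165,0],[0,0,9.2],0.44]]'

```text
t: 25.2
tool_pos: [0.5386, -0.0168, 0.0214]
tool_rot: [-1.57, -0.036, -0.164]
contact_force: [0.8, -1.1, -3.5]
opening: 0.0391
```

Run:
```python
from h import *
o=ctrl.get_obs();R=Rs().inv()*Ro.from_rotvec(o['tool_rot']);m=R.as_matrix();pit=np.arctan2(-m[0,1],-m[2,1]);th=.45-pit-.001;print(th);st()
lift(th,[th-.03,th-.06,th-.1,th-.14,th-.18])
w=pic('wrist','w23.png')
```

```text
0.5761378222857231
t 25.2 stand mm [ -63.1 -109.7   21.4] F stand [ 0.93 -1.03 -3.52] open 39.1
axes x,y,z [[0.992, 0.0, 0.127], [0.127, 0.002, -0.992], [-0.001, 1.0, 0.002]]
0.546137822285723 [-1.3, -3.0, 0.0] [0.0, 0.0, 1.72]
0.5161378222857231 [-2.5, -6.0, 0.0] [0.0, 0.01, 3.44]
0.4761378222857231 [-3.9, -10.2, 0.0] [0.0, 0.01, 5.73]
0.43613782228572306 [-5.2, -14.3, 0.0] [0.0, 0.02, 8.02]
0.3961378222857231 [-6.3, -18.5, 0.0] [0.0, 0.03, 10.31]
pitch -0.12713782228572307 F [ 0.9 -1.  -3.5] t 25.2
```

View pics/w23.png

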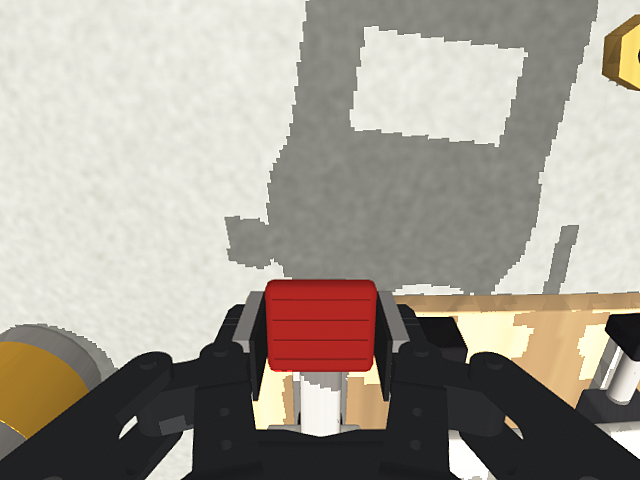

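Emit:
arm_command --steps '[[[-0.0013,-0.003,0],[0,0,1.7],0.44],[[-0.0025,-0.006,0],[0,0,3.4],0.44],[[-0.0039,-0.0102,0],[0,0,5.7],0.44],[[-0.0052,-0.0143,0],[0,0,8],0.44],[[-0.0063,-0.0185,0],[0,0,10.3],0.44]]'

```text
t: 25.75
tool_pos: [0.5292, -0.016, 0.0386]
tool_rot: [-1.564, 0.109, -0.019]
contact_force: [-0.2, -0.8, -3.3]
opening: 0.0393
```

Run:
```python
from h import *
o=ctrl.get_obs();R=Rs().inv()*Ro.from_rotvec(o['tool_rot']);m=R.as_matrix();pit=np.arctan2(-m[0,1],-m[2,1]);th=.45-pit-.001;print(th);st()
tcp=Rs().inv().apply(o['tool_pos']-np.array([X[0],X[1],0])); n=np.array([np.sin(pit),0,np.cos(pit)]); print('pad by tool',tcp+n*.047,padc(th))
lift(th,[th-.03,th-.06,th-.1,th-.14,th-.18])
s=ctrl.get_image('scene'); i2=s['img'][:,:,::-1]
cv2.imwrite('pics/s24.png',cv2.resize(i2[110:250,260:420],None,fx=4,fy=4,interpolation=cv2.INTER_CUBIC))
```

```text
0.3912796742823065
t 25.75 stand mm [ -72.5 -109.6   38.6] F stand [-0.14 -0.81 -3.35] open 39.3
axes x,y,z [[0.998, 0.001, -0.058], [-0.058, 0.003, -0.998], [-0.0, 1.0, 0.003]]
pad by tool [-0.06982786 -0.10964265  0.08552185] [-0.06982765 -0.11        0.08386866]
0.36127967428230645 [-1.3, -3.0, 0.0] [0.0, 0.0, 1.72]
0.3312796742823065 [-2.5, -6.1, 0.0] [0.0, 0.01, 3.44]
0.2912796742823065 [-4.0, -10.2, 0.0] [0.0, 0.01, 5.73]
0.25127967428230646 [-5.3, -14.4, 0.0] [0.0, 0.02, 8.02]
0.21127967428230648 [-4.8, -18.4, 0.1] [0.0, 0.02, 8.15]
pitch 0.057720325717693505 F [-0.1 -0.8 -3.3] t 25.75
```

View pics/s24.png

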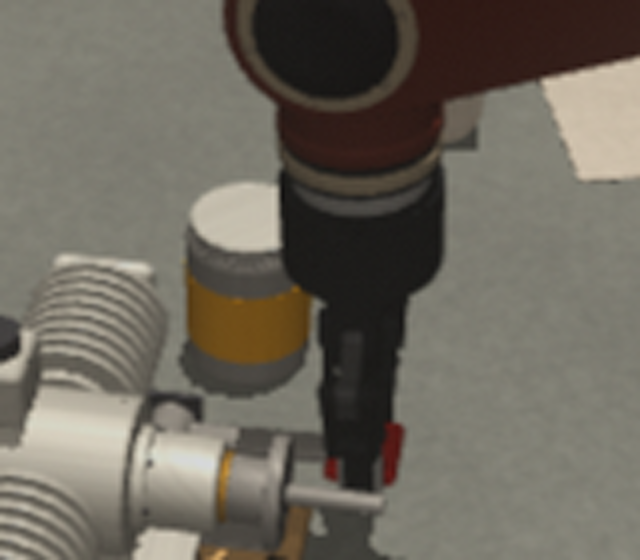

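Emit:
arm_command --steps '[[[-0.0013,-0.003,0],[0,0,1.7],0.44],[[-0.0025,-0.006,0],[0,0,3.4],0.44],[[-0.004,-0.0102,0],[0,0,5.7],0.44],[[-0.0053,-0.0144,0],[0,0,8],0.44],[[-0.006,-0.0186,0],[0,0,9.6],0.44]]'

```text
t: 26.3
tool_pos: [0.5245, -0.0157, 0.0571]
tool_rot: [-1.55, 0.242, 0.114]
contact_force: [-0.3, -2.2, -5.7]
opening: 0.0399
```

Run:
```python
from h import *
o=ctrl.get_obs();R=Rs().inv()*Ro.from_rotvec(o['tool_rot']);m=R.as_matrix();pit=np.arctan2(-m[0,1],-m[2,1]);th=.45-pit-.001;print(th);st()
tcp=Rs().inv().apply(o['tool_pos']-np.array([X[0],X[1],0])); n=np.array([np.sin(pit),0,np.cos(pit)]); q=tcp+n*.0465; print('pad by tool',q, 'th from z',.45-np.arcsin((q[2]-.078)/.1))
lift(.21,[.18,.14,.1,.06,.02],.27)
s=ctrl.get_image('scene'); i2=s['img'][:,:,::-1]
cv2.imwrite('pics/s25.png',cv2.resize(i2[110:250,260:420],None,fx=4,fy=4,interpolation=cv2.INTER_CUBIC))
```

```text
0.22173952122493457
t 26.3 stand mm [ -77.2 -109.7   57.1] F stand [-0.08 -2.24 -5.7 ] open 39.9
axes x,y,z [[0.974, 0.001, -0.225], [-0.225, 0.003, -0.974], [-0.0, 1.0, 0.003]]
pad by tool [-0.06676956 -0.10966853  0.10237273] th from z 0.20379275529922308
0.18 [-1.3, -3.0, 0.0] [0.0, 0.0, 1.72]
0.14 [-1.6, -7.0, 0.0] [0.0, 0.01, 2.45]
0.1 [-1.2, -11.0, 0.0] [0.0, 0.01, 2.45]
0.06 [-0.6, -15.0, 0.0] [0.0, 0.01, 2.45]
0.02 [0.1, -18.9, 0.1] [0.0, 0.01, 2.45]
pitch 0.22726047877506544 F [-0.1 -2.2 -5.7] t 26.3
```

View pics/s25.png

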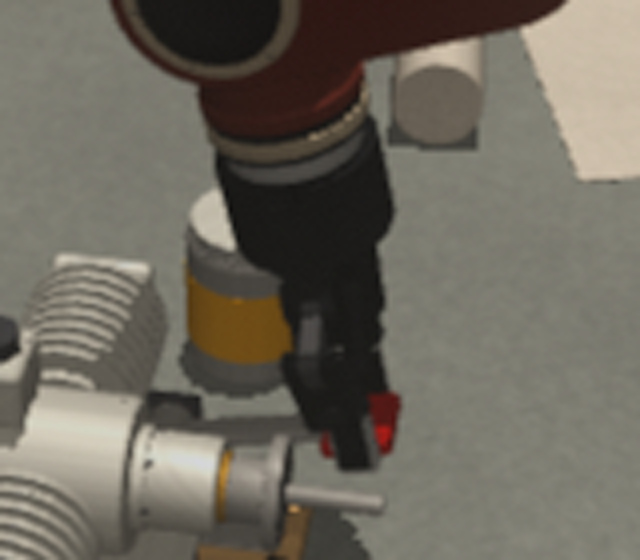

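Emit:
arm_command --steps '[[[-0.0013,-0.003,0],[0,0,1.7],0.44],[[-0.0016,-0.007,0],[0,0,2.5],0.44],[[-0.0012,-0.011,0],[0,0,2.5],0.44]]'

```text
t: 26.65
tool_pos: [0.5252, -0.0157, 0.0669]
tool_rot: [-1.545, 0.278, 0.15]
contact_force: [-0.6, -1.2, -8.4]
opening: 0.0394
```

Emit:
arm_command --steps '[[[0.0004,-0.003,0],[0,0,0],0.44],[[0.0008,-0.006,0],[0,0,0],0.44]]'

```text
t: 26.85
tool_pos: [0.5267, -0.0158, 0.0717]
tool_rot: [-1.545, 0.279, 0.152]
contact_force: [-0.9, -2.1, -9.4]
opening: 0.0389
```

Run:
```python
from h import *
o=ctrl.get_obs();R=Rs().inv()*Ro.from_rotvec(o['tool_rot']);m=R.as_matrix();pit=np.arctan2(-m[0,1],-m[2,1]);st()
tcp=Rs().inv().apply(o['tool_pos']-np.array([X[0],X[1],0])); n=np.array([np.sin(pit),0,np.cos(pit)]); q=tcp+n*.0465; print(pit,'pad by tool',q, 'th from z',.45-np.arcsin((q[2]-.078)/.1))
s=ctrl.get_image('scene'); i2=s['img'][:,:,::-1]
cv2.imwrite('pics/s26.png',cv2.resize(i2[110:250,260:420],None,fx=4,fy=4,interpolation=cv2.INTER_CUBIC))
w=pic('wrist','w26.png')
```

```text
t 26.85 stand mm [ -75.1 -109.7   71.7] F stand [-0.73 -2.17 -9.44] open 38.9
axes x,y,z [[0.962, 0.001, -0.271], [-0.271, 0.003, -0.962], [-0.0, 1.0, 0.003]]
0.27492888732475546 pad by tool [-0.06242717 -0.1096575   0.11641095] th from z 0.055756875425989616
```

View pics/s26.png

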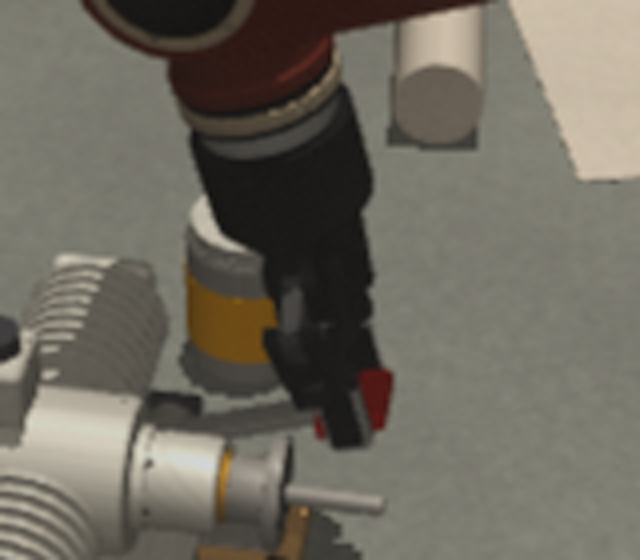

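View pics/w26.png

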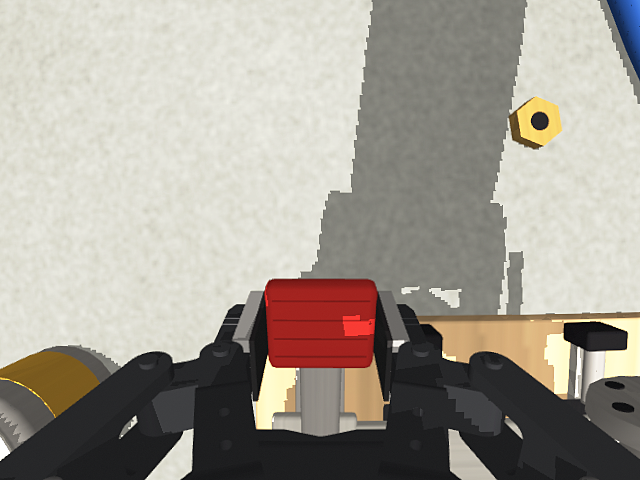

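Emit:
arm_command --steps '[[[0.0005,-0.003,0],[0,0,0],0.44],[[0.001,-0.005,0],[0,0,0],0.44]]'

```text
t: 27.15
tool_pos: [0.5295, -0.0161, 0.0771]
tool_rot: [-1.545, 0.278, 0.151]
contact_force: [-1.9, -1.8, -7.7]
opening: 0.0395
```

Emit:
arm_command --steps '[[[0.0005,-0.003,0],[0,0,0],0.44],[[0.001,-0.004,0],[0,0,0],0.44]]'

```text
t: 27.35
tool_pos: [0.5317, -0.0163, 0.0811]
tool_rot: [-1.545, 0.278, 0.151]
contact_force: [-0.5, -1.3, -8.8]
opening: 0.0395
```

Run:
```python
from h import *
o=ctrl.get_obs();R=Rs().inv()*Ro.from_rotvec(o['tool_rot']);m=R.as_matrix();pit=np.arctan2(-m[0,1],-m[2,1]);st()
tcp=Rs().inv().apply(o['tool_pos']-np.array([X[0],X[1],0])); n=np.array([np.sin(pit),0,np.cos(pit)]); q=tcp+n*.0465; print(pit,'pad by tool',q, 'th from z',.45-np.arcsin((q[2]-.078)/.1))
```

```text
t 27.35 stand mm [ -70.1 -109.7   81.1] F stand [-0.35 -1.35 -8.79] open 39.5
axes x,y,z [[0.963, 0.001, -0.271], [-0.271, 0.003, -0.963], [-0.0, 1.0, 0.003]]
0.27395924796479915 pad by tool [-0.05749833 -0.10966008  0.12591093] th from z -0.04963970073247309
```

Run:
```python
from h import *
s=ctrl.get_image('scene'); i2=s['img'][:,:,::-1]
cv2.imwrite('pics/s27.png',cv2.resize(i2[110:250,260:420],None,fx=4,fy=4,interpolation=cv2.INTER_CUBIC))
w=pic('wrist','w27.png')
```

```text
(no output)
```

View pics/s27.png

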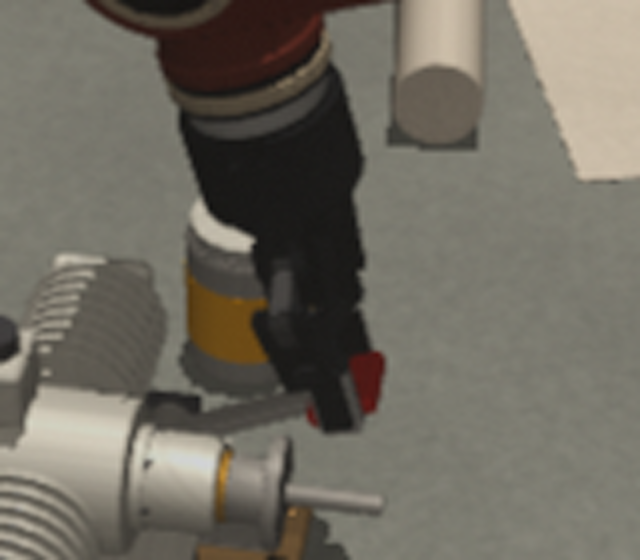

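View pics/w27.png

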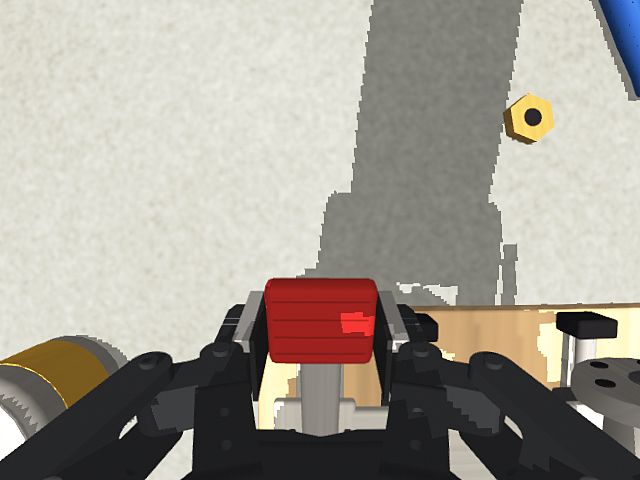

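Emit:
arm_command --steps '[[[-0.0005,-0.002,0],[0,0,0],0.44],[[-0.001,-0.0035,0],[0,0,0],0.44]]'

```text
t: 27.65
tool_pos: [0.53, -0.0161, 0.0815]
tool_rot: [-1.544, 0.28, 0.153]
contact_force: [-0.2, -2.2, -28.1]
opening: 0.0388
```

Emit:
arm_command --steps '[[[0,-0.002,0],[0,0,0],0.44],[[0,-0.0035,0],[0,0,0],0.44]]'

```text
t: 27.85
tool_pos: [0.5293, -0.016, 0.0816]
tool_rot: [-1.544, 0.283, 0.156]
contact_force: [0.9, -2.8, -32.5]
opening: 0.0395
```

Run:
```python
from h import *
st()
s=ctrl.get_image('scene'); i2=s['img'][:,:,::-1]
cv2.imwrite('pics/s28.png',cv2.resize(i2[110:250,260:420],None,fx=4,fy=4,interpolation=cv2.INTER_CUBIC))
w=pic('wrist','w28.png')
```

```text
t 27.85 stand mm [ -72.5 -109.6   81.6] F stand [  1.13  -2.69 -32.53] open 39.5
axes x,y,z [[0.961, 0.001, -0.276], [-0.276, 0.003, -0.961], [-0.0, 1.0, 0.003]]
```

View pics/s28.png

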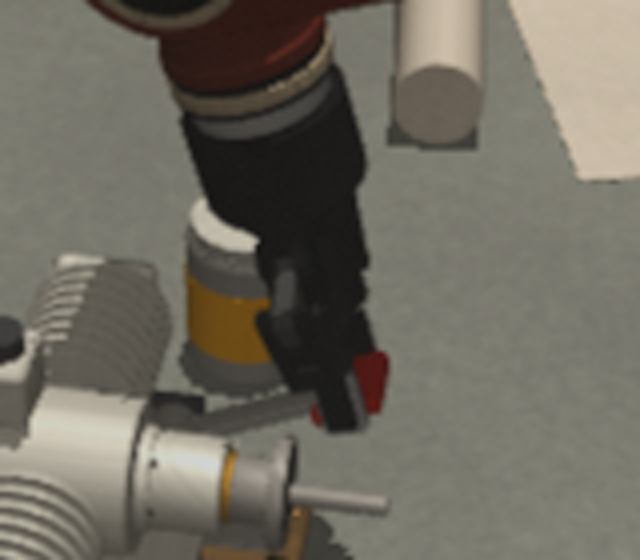

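Emit:
arm_command --steps '[[[0,0,0],[0,0,0],0.44],[[0,0,0],[0,0,0],0.44]]'

```text
t: 28.15
tool_pos: [0.5293, -0.016, 0.0814]
tool_rot: [-1.544, 0.283, 0.156]
contact_force: [-0.5, -1.3, -18.2]
opening: 0.0389
```

Emit:
arm_command --steps '[[[0,0,0],[0,0,0],0.6],[[0,0,0],[0,0,0],0.75],[[0,0,0],[0,0,0],0.75],[[0,0,0],[0,0,0],0.75]]'

```text
t: 28.55
tool_pos: [0.5308, -0.0161, 0.0837]
tool_rot: [-1.544, 0.28, 0.153]
contact_force: [0.1, 1.0, 0.2]
opening: 0.0639
```

Run:
```python
from h import *
st()
s=ctrl.get_image('scene'); i2=s['img'][:,:,::-1]
cv2.imwrite('pics/s29.png',cv2.resize(i2[110:250,260:420],None,fx=4,fy=4,interpolation=cv2.INTER_CUBIC))
w=pic('wrist','w29.png')
```

```text
t 28.55 stand mm [ -70.9 -109.5   83.7] F stand [0.03 1.05 0.25] open 63.9
axes x,y,z [[0.962, 0.001, -0.273], [-0.273, 0.003, -0.962], [-0.0, 1.0, 0.003]]
```

View pics/s29.png

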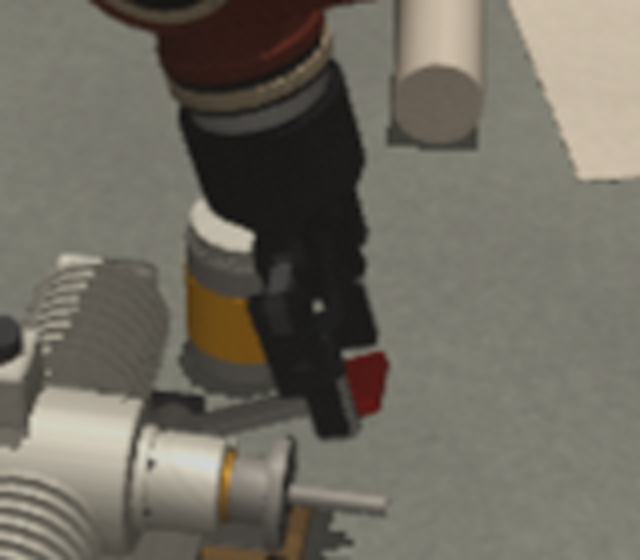

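View pics/w29.png

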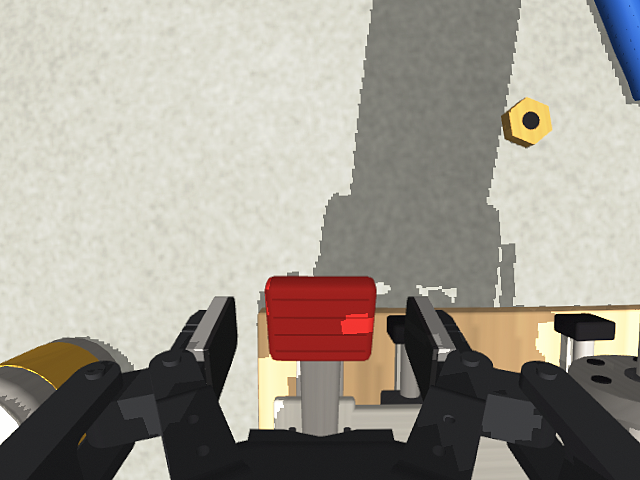

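Released and clear of both sides of the pad. Retreat along the tool axis, leaning back away from the engine.

Emit:
arm_command --steps '[[[0,-0.02,0],[0,0,0],0.75],[[0,-0.05,0],[0,0,0],0.75],[[-0.01,-0.09,0],[0,0,-3],0.75],[[-0.05,-0.12,0],[0,0,-6],0.75],[[-0.1,-0.14,0],[0,0,-10],0.75]]'

```text
t: 29.15
tool_pos: [0.4766, -0.0124, 0.2455]
tool_rot: [-1.561, 0.141, 0.013]
contact_force: [0.6, -0.0, 1.0]
opening: 0.0642
```

Emit:
arm_command --steps '[[[-0.03,-0.01,-0.03],[0,0,0],0.75],[[-0.07,-0.01,-0.06],[0,0,0],0.75],[[-0.11,-0.01,-0.09],[0,0,0],0.75],[[-0.14,-0.01,-0.12],[0,0,0],0.75]]'

```text
t: 29.55
tool_pos: [0.3271, -0.121, 0.2697]
tool_rot: [-1.562, 0.139, 0.013]
contact_force: [0.8, -0.2, 0.7]
opening: 0.064
```

Run:
```python
from h import *
s=ctrl.get_image('scene'); i2=s['img'][:,:,::-1]
a=cv2.resize(i2[150:270,260:400],None,fx=5,fy=5,interpolation=cv2.INTER_CUBIC); cv2.imwrite('pics/s30.png',a)
b=cv2.imread('pics/scene0.png'); cv2.imwrite('pics/s0c.png',cv2.resize(b[150:270,260:400],None,fx=5,fy=5,interpolation=cv2.INTER_CUBIC))
t=pic('top','t30.png');st()
print(ctrl.boxes_of(s,'brake_pedal')[:1])
f=lambda im:[(lambda r,c:(r.min(),r.max(),c.min(),c.max(),r.mean().round(1),c.mean().round(1)))(*[v+o for v,o in zip(np.nonzero((im[:,:,2].astype(int)>110)&(im[:,:,1]<80)&(im[:,:,0]<80)),(0,0))])]
print('pad red before/after scene',f(b[190:225,325:370]),f(i2[190:225,325:370]))
b=cv2.imread('pics/top0.png'); i=t['img'][:,:,::-1]
print('top pad',f(b[240:270,345:385]),f(i[240:270,345:385]),'firewall',f(b[120:145,270:370]),f(i[120:145,270:370]))
```

```text
t 29.65 stand mm [-265.6 -232.8  270.1] F stand [ 0.42  0.13 -0.26] open 64.0
axes x,y,z [[0.995, -0.006, -0.096], [-0.096, 0.001, -0.995], [0.006, 1.0, 0.001]]
[{'position': [208.5, 349.8], 'confidence': 0.7}]
pad red before/after scene [(np.int64(9), np.int64(24), np.int64(13), np.int64(31), np.float64(16.6), np.float64(22.3))] [(np.int64(8), np.int64(23), np.int64(13), np.int64(31), np.float64(15.5), np.float64(21.7))]
top pad [(np.int64(6), np.int64(24), np.int64(10), np.int64(30), np.float64(15.1), np.float64(19.5))] [(np.int64(5), np.int64(23), np.int64(10), np.int64(30), np.float64(14.5), np.float64(19.5))] firewall [(np.int64(6), np.int64(20), np.int64(8), np.int64(92), np.float64(13.0), np.float64(50.3))] [(np.int64(6), np.int64(20), np.int64(8), np.int64(92), np.float64(13.3), np.float64(49.8))]
```

View pics/s30.png

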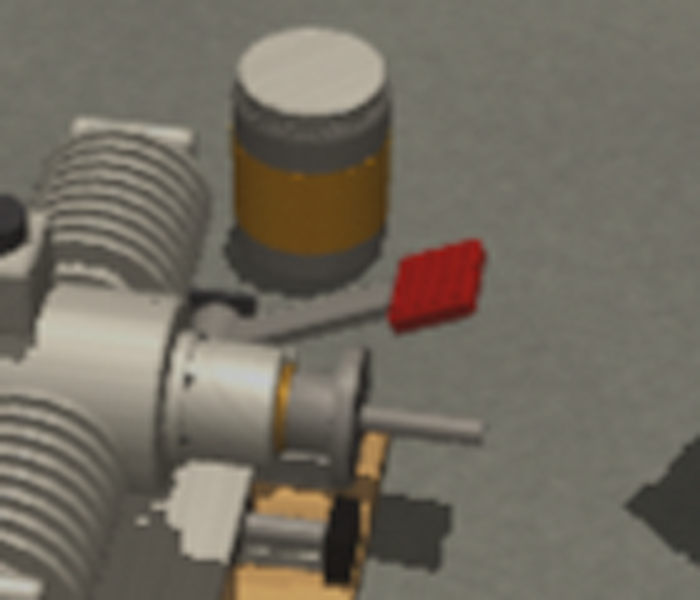

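View pics/t30.png

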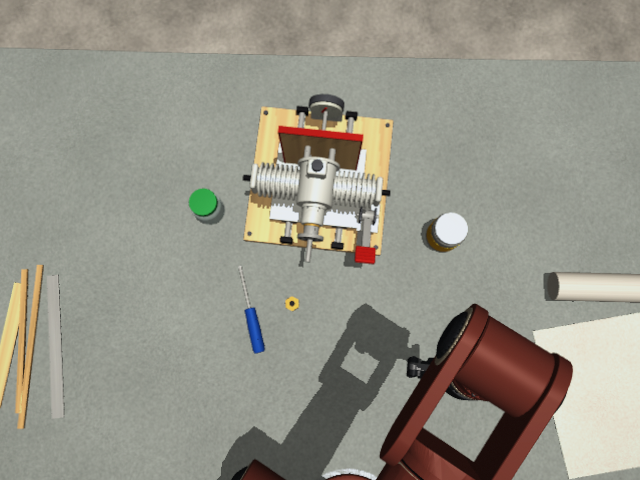

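View pics/s0c.png

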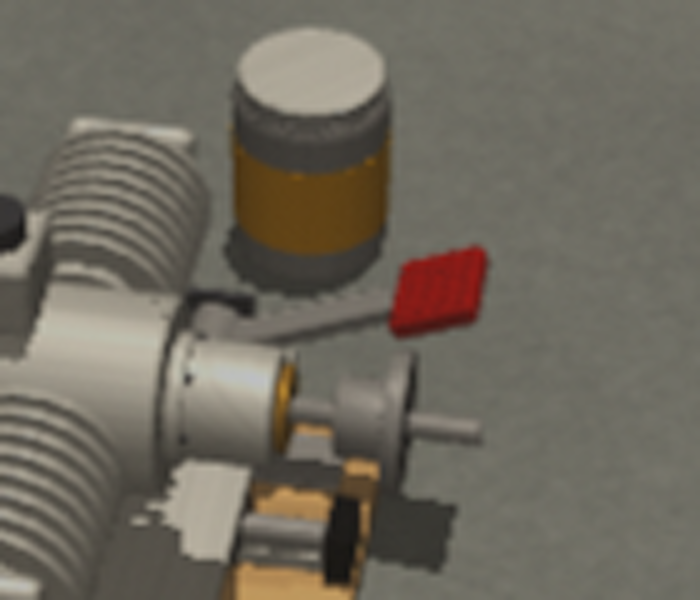

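Run:
```python
from h import *
print(ctrl.finish_job())
```

```text
the job is handed in; nothing more can be done
None
```

The job is done in the order you asked and handed in at about 30 s of the 61 s allowed. No verdict was reported.

- **Brake set:** I pushed the pedal down to about 10 N at the pad, at a lever angle of about 0.80. It stayed down by itself when I let go. The foot began to bite at about 0.65.
- **Hub seated:** I slid the hub along at about 8 N until it met the washer, then pressed it to about 15.5 N with no further travel. In the pictures the washer, and so the carriage, did not visibly move during the push.
- **Pedal raised:** I gripped the pad by its sides and swung it up along its arc to the top stop. I pressed against the stop with about 32 N before letting go.

**Last pictures:**
- The pad is within about 1 pixel of its starting place, if anything slightly higher.
- The firewall has not moved, so the carriage is back at its rest.
- The hub lies against the washer.
- The jar, tin, screwdriver and nut are where they were, and the arm is well clear of everything.

**What disagreed:**
- **Fingertips:** in the pictures and at contact, the fingertips ended about 35 mm behind the stated tool point. I corrected for this in the moves.
- **Upward force:** while pushing the hub, the tool also felt about 4 to 8 N upward, probably from the finger rubbing on the flange.

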